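# Load the bench spin dryer, cover the basket, shut the guard and engage the drive

## Task

Put every pipe fitting (the tees and elbows) into the basket of the spin dryer, then set the loose round cover on the basket so that it sits home and level. Lower the hinged guard lid gently until it is fully shut, and only then lift the drive lever out of its near notch, take it across the gate and let it drop fully into the far notch.

Things in the scene. Friction and masses are not known exactly. Their poses are not given: they have to be found in the camera images.
- tee_1_mid (a point): Pipe tee, bare metal, 50 x 60 x 32 mm, lying flat, 0.15 kg; may be absent. The point is its middle, half-way up (16 mm). The straight run (60 mm long, 32 mm thick) lies along its own y, centred 9 mm to -x; the branch points to +x. 50 mm wide along x over run and branch.
- tee_2_mid (a point): Pipe tee, bare metal, 47 x 60 x 28 mm, lying flat, 0.15 kg; may be absent. The point is its middle, half-way up (14 mm). Run (60 mm long, 28 mm thick) along its own y, centred 10 mm to -x; branch to +x. 48 mm wide along x.
- elbow_4_mid (a point): 90-degree pipe elbow, bare metal, 45 x 45 x 30 mm, lying flat, 0.15 kg; may be absent. The point is its middle, half-way up (15 mm). Its two open ends point to its own +x and +y, at x = +22 mm and y = +22 mm; the outside of the bend is towards (-x, -y). Across the diagonal from the bend's back to the two ends it measures about 43 mm.
- elbow_5_mid (a point): 90-degree pipe elbow, bare metal, 43 x 43 x 26 mm, lying flat, 0.15 kg; may be absent. The point is its middle, half-way up (13 mm). Ends to its own +x and +y as on the other elbow; about 41 mm across the diagonal.
- cover_knob (a point): Loose round perforated aluminium basket cover, 177 mm diameter, 0.35 kg, black knob on top; starts right way up on the bench. The point is the centre of the knob (25 mm diameter, upright, from 8 mm below to 10 mm above the point, on a 14 mm long waist), 31 mm above the underside of the spigot, 26 mm above the underside of the flange. z is the cover's upright axis.
- cover_seat (a point): Centre of the underside of the cover's flange (the face that rests on the basket rim), 5 mm above the bench at the start. Flange 177 mm diameter, 4 mm thick; below it a chamfered locating spigot 153 mm diameter, 5 mm deep, that drops into the basket with about 3.5 mm of play all round.
- dryer: Bench spin dryer, bolted down; place and yaw differ from start to start. Origin under the centre of its round grey tub (210 mm outside diameter, 198 mm inside, rim 102 mm above the bench). Own axes: x away from the robot, z up; the guard lid's hinge runs along x on the +y side; the lever console (96 mm wide along x, y from -99 to -168 mm, top 88 mm above the bench) is on the -y side.
- basket_floor (a point): Centre of the dryer basket's flat floor, 16 mm above the bench. The basket is a round perforated aluminium pot, 160 mm clear inside diameter, wall 3 mm, 67 mm deep, fixed upright inside the tub. With the cover on, the clear height inside is 62 mm.
- basket_rim (a point): Centre of the basket's mouth at the level of its rim, 83 mm above the bench (19 mm below the tub's rim). Axes as the dryer's: x away from the robot, z up.
- lid_handle (a point): Middle of the steel grab bar on the guard lid: a round bar 12 mm diameter, 84 mm long, parallel to the hinge (along the dryer's x), 27 mm of open space between bar and the edge of the lid, held by a bent arm at each end (42 mm either side of the point). It lies 246 mm from the hinge line, 10 mm above the level of the hinge when shut. z of the point is the lid's upward normal.
- lid_hinge (a point): Middle of the guard lid's hinge line, 113 mm from the basket's axis on the dryer's +y side, 105 mm above the bench. The hinge line is the point's x axis.
- lid (a joint): Opening angle of the guard lid (round dished grey lid, 210 mm diameter, 0.6 kg), rad: 0 shut flat on the tub; at the start it stands open at about 1.7 to 1.85; stop at 2.0. A friction hinge with a damper holds it at any angle above about 0.8; below that it sinks slowly by itself. Moving it takes about 2 to 5 N at the bar.
- lever_knob (a point): Centre of the black ball knob (30 mm diameter) of the drive lever, 127 mm from the lever's pivot, 52 mm above the bench when the lever lies in a notch. The lever is a 10 mm steel rod that comes out of the console's upright steel gate plate towards the dryer's -y, 73 mm of rod and knob standing clear of it. Console top 88 mm above the bench.
- lever_pivot (a point): Pivot of the drive lever inside the console, 52 mm above the bench, 103 mm from the basket's axis on the dryer's -y side.
- lever_swing (a joint): Sideways angle of the drive lever about its upright pivot, rad: 0 in the near notch (towards the robot, drive off), 0.5 in the far notch (away from the robot, drive on). Half-way the rod points straight to the dryer's -y. The knob travels about 63 mm from notch to notch. A tongue of the gate plate between the notches stops it unless the lever is lifted.
- lever_lift (a joint): Upward angle of the lever about its pivot, rad: 0 down in a notch, at least 0.2 (knob 25 mm higher) to pass over the tongue, 0.32 (knob 40 mm higher) at the top stop. A spring of about 2 N at the knob pulls it down.

How it is judged:
By the outcome, as a careful person would: the job done as asked, in the order asked, and still so for the second after the job is handed in, with the robot touching nothing.
Of tee_1, tee_2, elbow_4, elbow_5 only 2 to 4 are there at a start; the rules pass over those that are not, and their reading is None.
At some moment in a run one of tee_1, tee_2, elbow_4, elbow_5 may be knocked a few centimetres aside while the robot is not near it.
Once in a run the grip may slacken for a moment while it holds something.
It also fails if it takes over 208 s, if anything falls off the work surface, if the arm or the gripper's body presses on something with over 40 N, if the wrist force passes 120 N, or if a joint passes its speed limit or range.

## Robot

A 6-joint arm with a two-finger parallel gripper is mounted at the origin on the work surface; the furniture and walls round the work are solid. World frame = base frame: x ahead of the robot, y to its left, z up, the work surface at z = 0. Lengths are in mm, angles in rad, forces in N, time in s.
With the tool pointing down it reaches from about 350 to 975 mm from the base axis. Payload 7.1 kg.
Tool frame: the origin (TCP) lies at the very end of the fingers, on their centre line; the grasp point (between the pads) lies 19 mm behind it (ctrl.grip_point_offset is the distance from the TCP to the grasp point, in mm); z points along the fingers, y is the direction in which the jaws open and shut (so a half turn about z gives the same grasp; the last joint's range is limited). The gripper opens to 88 mm and grips with 3 to 60 N. Pads are 20 mm wide; open, the fingers measure 115 mm over their backs; the gripper's body (75 mm by 178 mm) begins 61 mm behind the grasp point.
Start: joints at [1.315, 0.423, 1.63, -0, 1.089, -0.019], TCP at [146.589, 607.549, 222.675] pointing down, gripper open.
Joint ranges: [-3, 3], [-0.9, 2.11], [0.09, 2.58], [-1.31, 4.45], [0.11, 2.69], [-2.54, 2.54]. Speed limits (rad/s): [2.39, 2.39, 3.01, 3.14, 3.14, 3.14].

## Interface

Orientations are given as a rotation vector (axis times angle).
In Python, from workcell import ctrl gives the robot as it stands.
- The arm moves only by the tool move_arm, never from a script. Its argument "increments" is one flat list of numbers, 5 for each row, row after row: the closure in counts, from 0 (fully open) to 255 (shut), then the shift along the tool's x, y, z in mm, then the turn about the tool's z in degrees. In form: [grip, dx, dy, dz, yaw, grip, dx, dy, dz, yaw, ...]. A call has 1 to 12 rows; each row is the pose to reach, as a shift and turn from the pose measured when the call began, along the tool's axes at that moment; what a row does not reach only later rows make up. A row lasts 1/8 s, in which the tool goes at most 62.5 mm and 10.7 degrees, less where a joint would pass 70% of its speed; a pose out of reach is approached as far as the arm can. A call with a gripper value outside its range is refused whole. The fingers move at their own pace and stop on an object; the grip force is fixed at half the most. Time passes only in rows, so rows that repeat a pose let the fingers close. It gives the time, the measured TCP pose, the force and the opening at its end, in the units of the state.
- ctrl.get_obs(): the state, without advancing time (a new reading comes with each control period).
- ctrl.get_image(name): name is "scene" or "top" or "wrist"; returns a dict with "frame" (384x512x3 uint8, red, green, blue), "vertical_fov" (degrees; the focal length in pixels is half the picture's height over the tangent of half this angle, whatever the lens; pixels are square), "cx", "cy" (the principal point, pixels), "pose" (4x4, takes a point from camera to world coordinates); the wrist camera has in their place "mount" (4x4, takes a point from camera to tool coordinates, whose origin is the TCP and whose axes are the flange's). Camera axes: x right, y down, z forward; pixel columns grow to the right and rows downward; lengths in mm; the calibration is good to about 2 mm. A picture is of the moment at which its call begins: read the wrist's pose just before it. There is no depth.
- ctrl.close_job(): hands the job in, once; it reports no verdict.
The state is a dict: "t": time; "qpos": joint angles; "qvel": joint speeds; "joint_torque": joint torques, N m; "ee_pos": TCP position; "orientation": TCP orientation; "ft_force": force on the tool from outside, world axes, zero at the start; "moment": the same for the moment, N m; "width": finger opening in mm.
Only numpy, scipy, OpenCV 4.12 (cv2) and the standard library are available. Lean on these libraries where they do the work, as an engineer would, in place of code of your own. Each camera call takes 0.05 s, during which the arm holds its last target.

## Working session

There is one attempt and no reset: what is moved stays moved. The work goes in short steps, Python scripts to look and compute and a tool call to move; the robot and the scene stay as the last step left them, time stands still between calls to the robot, and variables do not carry over. Pictures are saved under pics/ and viewed, and the job is handed in when it is done.

Besides the shell and the picture viewer there is one more tool, called as a command line: name --argument value ..., lists and objects as JSON in quotes. move_arm: Moves the arm, as the interface text tells. Its arguments: {"type":"object","properties":{"increments":{"type":"array","items":{"type":"number"}}},"required":["increments"]}

```bash
ls; mkdir -p pics
cat > h.py <<'E'
from workcell import ctrl
import numpy as np, cv2
from scipy.spatial.transform import Rotation as R
def obs():
    o=ctrl.get_obs(); return o
def T_tool(o):
    T=np.eye(4);T[:3,:3]=R.from_rotvec(o['orientation']).as_matrix();T[:3,3]=o['ee_pos'];return T
def get(name):
    o=ctrl.get_obs(); im=ctrl.get_image(name)
    P=np.array(im['pose']) if 'pose' in im else T_tool(o)@np.array(im['mount'])
    f=im['frame'].shape[0]/2/np.tan(np.radians(im['vertical_fov'])/2)
    return dict(img=im['frame'],f=f,cx=im['cx'],cy=im['cy'],P=P)
def save(c,fn,crop=None,s=1.5):
    g=c['img'][:,:,::-1]
    if crop: x0,y0,x1,y1=crop; g=g[y0:y1,x0:x1]
    g=cv2.resize(g,None,fx=s,fy=s,interpolation=cv2.INTER_CUBIC); cv2.imwrite('pics/'+fn,g)
def ray(c,u,v):
    d=np.array([(u-c['cx'])/c['f'],(v-c['cy'])/c['f'],1.]); return c['P'][:3,3],c['P'][:3,:3]@d
def onz(c,u,v,z):
    o,d=ray(c,u,v); return o+d*(z-o[2])/d[2]
def proj(c,p):
    q=c['P'][:3,:3].T@(np.array(p,float)-c['P'][:3,3]); return np.array([c['f']*q[0]/q[2]+c['cx'],c['f']*q[1]/q[2]+c['cy']])
def tri(obsl):
    A=np.zeros((3,3));b=np.zeros(3)
    for c,u,v in obsl:
        o,d=ray(c,u,v);d=d/np.linalg.norm(d);M=np.eye(3)-np.outer(d,d);A+=M;b+=M@o
    p=np.linalg.solve(A,b); return p
def totool(o,p):
    T=T_tool(o); return T[:3,:3].T@(np.array(p,float)-T[:3,3])
E
python3 - <<'E'
from h import *
np.set_printoptions(precision=3,suppress=True)
print(obs())
for n in ['scene','top','wrist']:
    c=get(n); save(c,n+'0.png'); print(n,c['f'],c['cx'],c['cy'],c['P'])
    np.savez('/tmp/'+n+'0.npz',**c)
print(ctrl.grip_point_offset)
E
```

```text
pics
{'t': 0.0, 'qpos': array([ 1.315,  0.424,  1.631,  0.   ,  1.089, -0.019]), 'qvel': array([-0.001, -0.   ,  0.   , -0.   ,  0.   ,  0.001]), 'joint_torque': array([ -0.003, -54.464, -27.366,   0.064,   0.023,  -0.   ]), 'ee_pos': array([146.457, 607.017, 221.898]), 'orientation': array([-0.371, -3.119,  0.002]), 'ft_force': array([0.968, 0.31 , 0.809]), 'moment': array([ 0.003, -0.007,  0.012]), 'width': 88.0936426461325}
scene 356.7544099649386 257.1575656489472 193.62040066936902 [[   0.632    0.335   -0.699 1063.237]
 [   0.775   -0.281    0.567 -533.201]
 [  -0.006   -0.899   -0.437  484.135]
 [   0.       0.       0.       1.   ]]
top 479.2359710499691 258.11292072038157 188.11973660129675 [[   0.014   -0.989    0.15   206.081]
 [  -1.      -0.013    0.008   -9.791]
 [  -0.006   -0.15    -0.989 1399.218]
 [   0.       0.       0.       1.   ]]
wrist 324.7198347613728 258.9125247498156 185.8476691779155 [[  0.236   0.93    0.282  67.323]
 [  0.972  -0.225  -0.07  625.419]
 [ -0.002   0.291  -0.957 383.982]
 [  0.      0.      0.      1.   ]]
18.700000000000003
```

View pics/scene0.png

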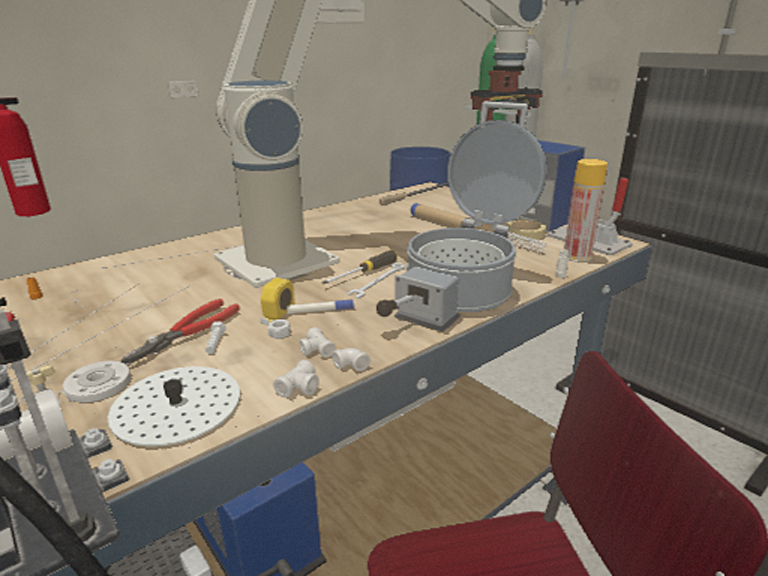

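View pics/top0.png

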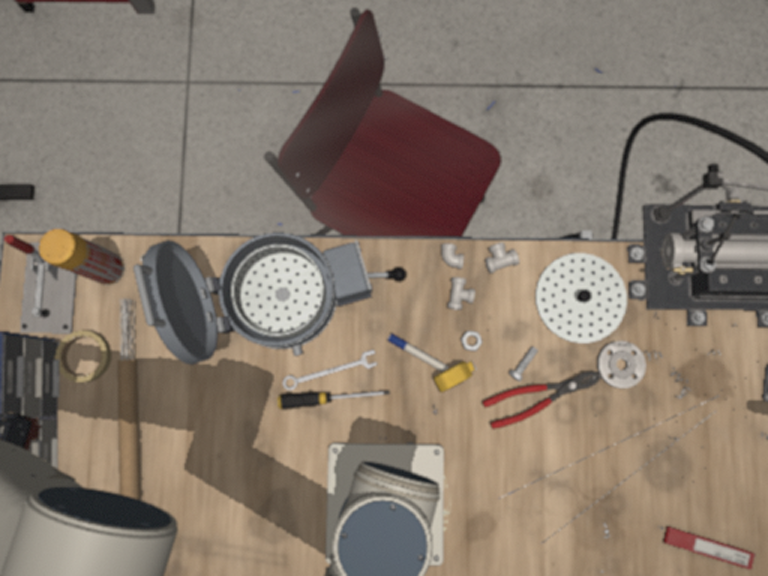

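View pics/wrist0.png

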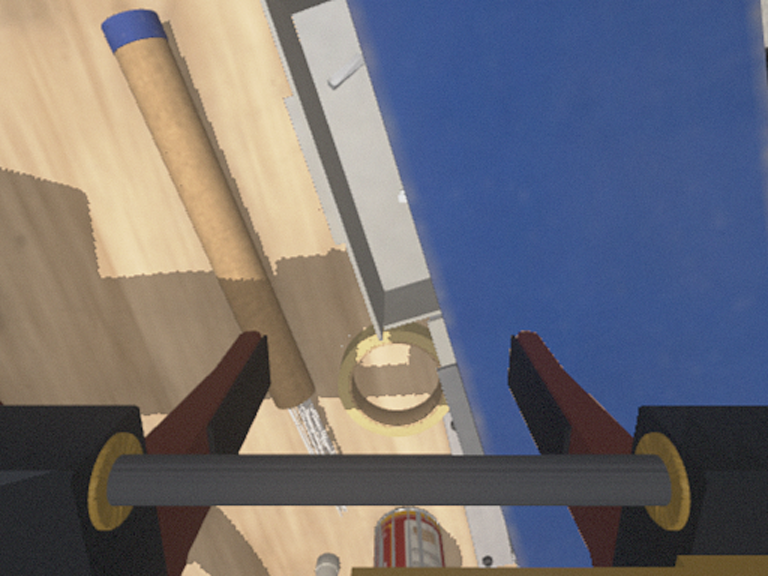

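Run:
```python
from h import *
t=dict(np.load('/tmp/top0.npz')); s=dict(np.load('/tmp/scene0.npz'))
save(t,'t1.png',(270,150,430,250),4.8); save(t,'t2.png',(80,145,290,250),3.7); save(s,'s1.png',(170,150,370,280),4)
for n,u,v,z in [('teeA',461,293,16),('elb',452,254,15),('teeB',501,257,16),('cov',583,296,31),('bask',282,294,16),('knob',398,274,52)]:
    print(n,onz(t,u/1.5,v/1.5,z).round(1))
```

```text
teeA [ 396.9 -142.1   16. ]
elb [ 473.8 -124.7   15. ]
teeB [ 468.9 -220.4   16. ]
cov [ 392.1 -374.3   31. ]
bask [390.2 205.5  16. ]
knob [426.7 -19.2  52. ]
```

View pics/t1.png

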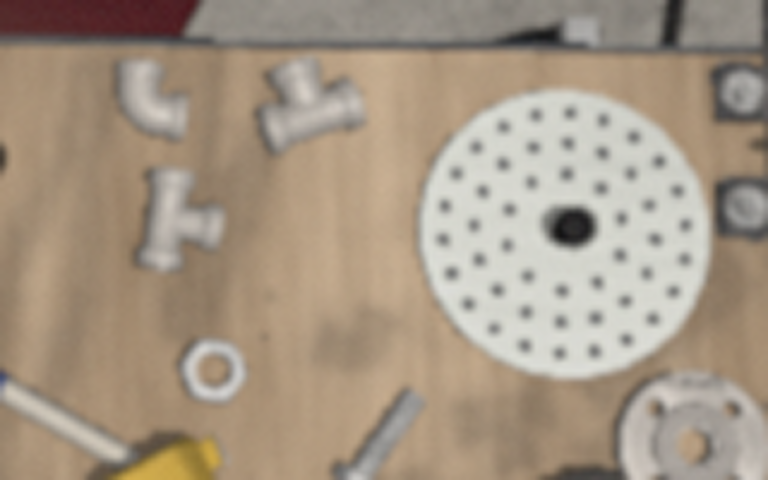

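View pics/t2.png

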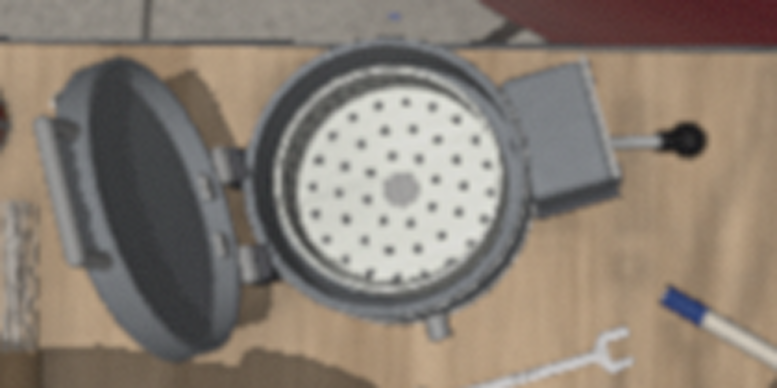

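View pics/s1.png

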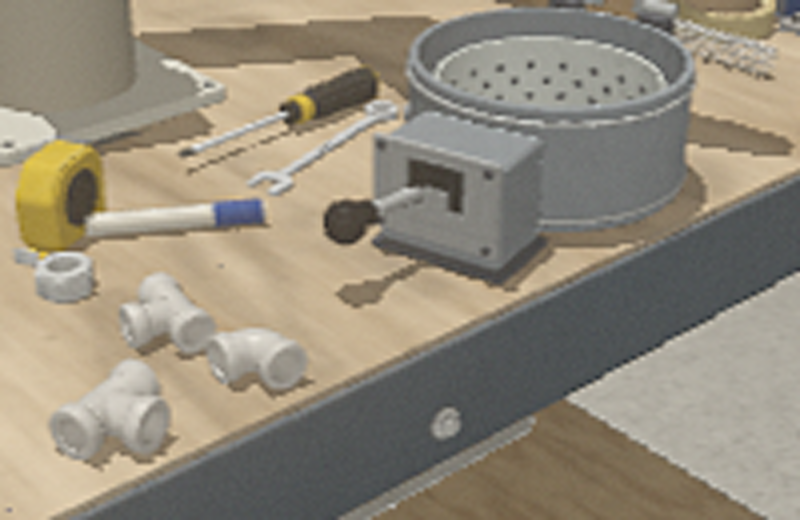

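```bash
cat >> h.py <<'E'
def plan(pts,yaw=None):
    """world pts -> tool increments; pts rows (x,y,z[,tool-y heading deg world])"""
    o=obs();T=T_tool(o)
    h0=np.degrees(np.arctan2(T[1,1],T[0,1]))
    print('now',o['t'],o['ee_pos'].round(1),'yheading',h0.round(1),'q',o['qpos'].round(2),'tilt',np.degrees(np.arccos(-T[2,2])).round(2),'F',o['ft_force'].round(1),'w',round(o['width'],1))
    for p in pts:
        d=totool(o,p[:3])
        yw=''
        if len(p)>3:
            a=(-(p[3]-h0)+180)%360-180; yw=('yaw',round(a,1), 'alt',round((a+360)%360-180,1))
        print(p,'->',d.round(1),yw)
E
python3 - <<'E'
from h import *
t=dict(np.load('/tmp/top0.npz'))
def px(U,V): return (U+.5)/3.7-.5+80,(V+.5)/3.7-.5+145
for n,U,V,z in [('hub',401,188,16),('tub',390,180,102),('c1',585,62,88),('c2',618,185,88),('knob',688,140,52)]:
    print(n,onz(t,*px(U,V),z).round(1))
plan([(200,560,430),(330,420,450),(430,200,430),(420,-165,330),(420,-165,230,71)])
E
```

```text
hub [391.8 205.5  16. ]
tub [386.2 200.4 102. ]
c1 [480.   58.8  88. ]
c2 [386.6  32.2  88. ]
knob [427.3 -19.9  52. ]
now 0.15 [146.5 607.2 222.1] yheading 76.4 q [ 1.31  0.42  1.63  0.    1.09 -0.02] tilt 0.06 F [ 0.5 -0.2 -0.9] w 87.6
(200, 560, 430) -> [ -63.1  -33.5 -207.9] 
(330, 420, 450) -> [-222.3 -139.1 -227.8] 
(430, 200, 430) -> [-371.1 -329.5 -207.6] 
(420, -165, 330) -> [-447.  -686.6 -107.2] 
(420, -165, 230, 71) -> [-447.  -686.5   -7.2] ('yaw', np.float64(5.4), 'alt', np.float64(-174.6))
```

move_arm --increments '[0, 0, 0, -60, 0, 0, -20, -10, -120, 0, 0, -40, -20, -180, 0, 0, -65, -35, -225, 0, 0, -110, -70, -228, 0, 0, -160, -100, -228, 0, 0, -210, -130, -228, 0, 0, -250, -175, -225, 0, 0, -290, -220, -220, 0, 0, -330, -270, -215, 0, 0, -370, -325, -210, 0, 0, -385, -380, -208, 0]'

```text
t: 1.65
ee_pos: [432.2, 147.2, 430.0]
orientation: [-0.371, -3.119, 0.003]
ft_force: [0.7, -0.3, -0.0]
width: 87.6
```

Run:
```python
from h import *
plan([(420,-100,400),(420,-165,300),(420,-165,260)])
c=get('wrist');save(c,'w1.png')
```

```text
now 1.65 [432.2 147.2 430. ] yheading 76.4 q [ 0.3  -0.03  1.72 -0.    1.45 -1.03] tilt 0.1 F [ 0.7 -0.3 -0. ] w 87.6
(420, -100, 400) -> [ -46.2 -243.1   30.4] 
(420, -165, 300) -> [ -61.5 -306.1  130.5] 
(420, -165, 260) -> [ -61.5 -306.1  170.5]
```

View pics/w1.png

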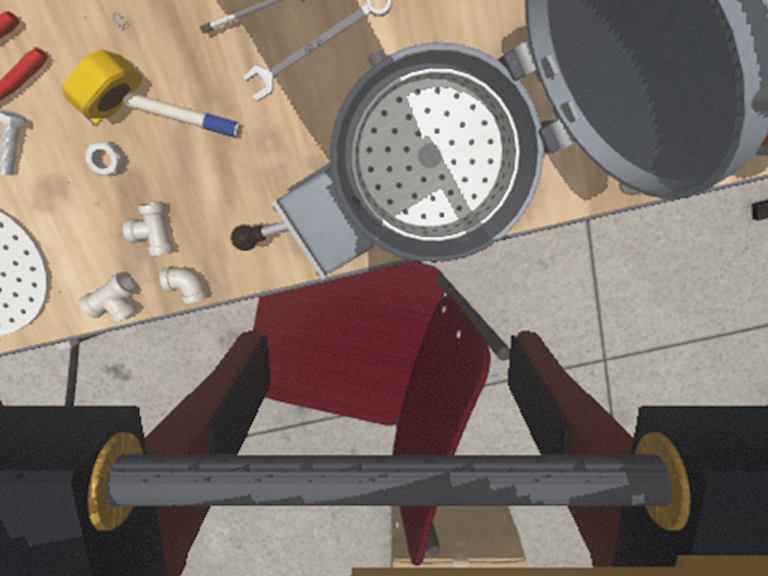

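Run:
```python
from h import *
c=get('wrist');np.savez('/tmp/w1.npz',**c)
t=dict(np.load('/tmp/top0.npz'))
def px(U,V): return (U+.5)/1.5-.5,(V+.5)/1.5-.5
for n,U,V,z in [('hub',430,153,16),('cA',275,205,88),('cB',325,274,88),('knob',246,237,52),('teeA',152,229,16),('elb',185,284,15),('teeB',112,296,16),('tub L',331,150,102),('tubR',544,150,102)]:
    print(n,onz(c,*px(U,V),z).round(1))
print(tri([(c,*px(430,153)),(t,188.4,195.8)]),tri([(c,*px(246,237)),(t,398/1.5,274/1.5)]))
save(c,'w1z.png',(0,110,200,240),4)
```

```text
hub [386.9 197.5  16. ]
cA [395.2  26.   88. ]
cB [479.1  55.7  88. ]
knob [425.  -26.6  52. ]
teeA [ 393.5 -145.8   16. ]
elb [ 468.4 -132.5   15. ]
teeB [ 461.3 -226.8   16. ]
tub L [356.   99.1 102. ]
tubR [405.5 300.  102. ]
[382.51053146 193.70031251  81.91222089] [422.54189868 -18.99526507  74.04229672]
```

View pics/w1z.png

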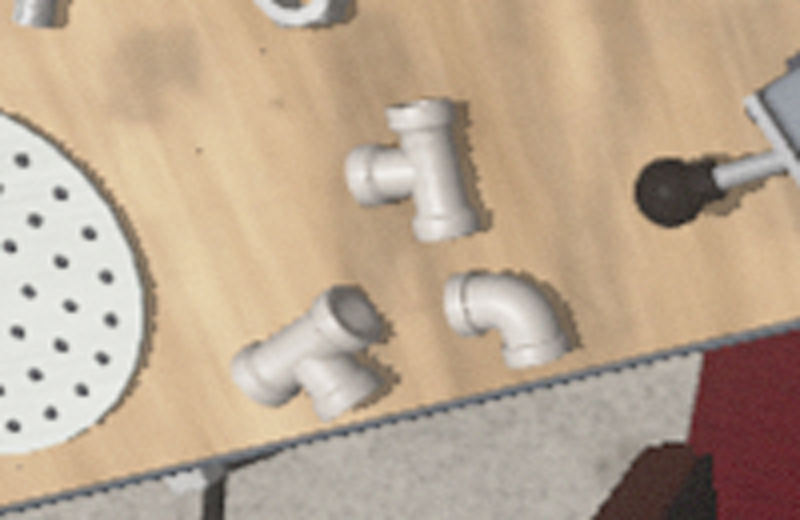

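move_arm --increments '[0, -12, -60, 10, 0, 0, -20, -120, 20, 0, 0, -30, -180, 30, 0, 0, -40, -230, 60, 0, 0, -50, -265, 100, 0, 0, -55, -295, 140, 0, 0, -55, -305, 180, 0, 0, -55, -305, 200, 0, 0, -55, -305, 200, 0]'

```text
t: 2.88
ee_pos: [410.7, -164.6, 229.7]
orientation: [-0.38, -3.114, 0.003]
ft_force: [-0.1, -0.6, 0.1]
width: 87.8
```

Run:
```python
from h import *
plan([])
c=get('wrist');save(c,'w2.png');np.savez('/tmp/w2.npz',**c)
```

```text
now 2.875 [ 410.7 -164.6  229.7] yheading 76.1 q [-0.41  0.14  2.01 -0.    0.99 -1.73] tilt 0.25 F [-0.1 -0.6  0.1] w 87.8
```

View pics/w2.png

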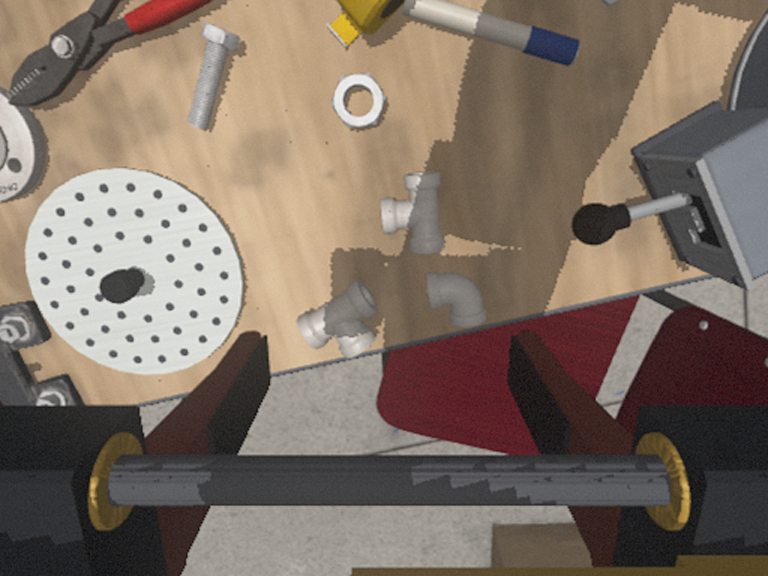

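Run:
```python
from h import *
c=dict(np.load('/tmp/w2.npz'))
save(c,'w2z.png',(190,105,350,245),5)
```

```text
(no output)
```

View pics/w2z.png

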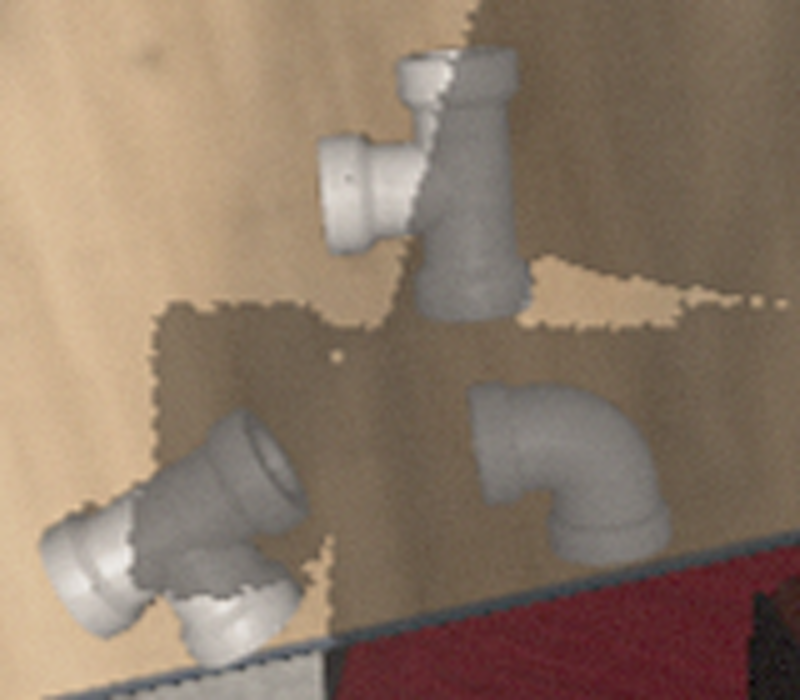

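Run:
```python
from h import *
c=dict(np.load('/tmp/w2.npz'))
def px(U,V): return (U+.5)/5-.5+190,(V+.5)/5-.5+105
for n,z,L in [('teeA',16,[(458,50),(474,318),(322,196)]),('teeB',16,[(72,590),(275,468),(257,636)]),('elb',15,[(480,445),(610,558),(645,420)])]:
    P=[onz(c,*px(*q),z) for q in L]
    print(n,[p.round(1)[:2] for p in P],'L',np.linalg.norm(P[0]-P[1]).round(1),'mid',((P[0]+P[1])/2).round(1),'branch',np.linalg.norm(P[2]-(P[0]+P[1])/2).round(1))
    d=P[1]-P[0];print('run heading',np.degrees(np.arctan2(d[1],d[0])))
```

```text
teeA [array([ 365.8, -129.1]), array([ 427.6, -139.3]), array([ 390.6, -167.2])] L 62.7 mid [ 396.7 -134.2   16. ] branch 33.6
run heading -9.371183047694961
teeB [array([ 471.6, -252.4]), array([ 452.7, -194.8]), array([ 494.9, -210.6])] L 60.6 mid [ 462.1 -223.6   16. ] branch 35.2
run heading 108.24633547696666
elb [array([ 459.3, -144.9]), array([ 496. , -119.9]), array([ 462.7, -104.6])] L 44.4 mid [ 477.7 -132.4   15. ] branch 31.6
run heading 34.21617180716576
```

Run:
```python
from h import *
plan([(395.3,-143,60,81),(395.3,-143,4,81)])
```

```text
now 2.925 [ 411.5 -164.9  230.9] yheading 76.1 q [-0.41  0.14  2.01 -0.    1.   -1.73] tilt 0.18 F [ 1.3 -0.7  1.2] w 87.7
(395.3, -143, 60, 81) -> [ 20.7  17.8 170.9] ('yaw', np.float64(-4.9), 'alt', np.float64(175.1))
(395.3, -143, 4, 81) -> [ 20.6  18.  226.9] ('yaw', np.float64(-4.9), 'alt', np.float64(175.1))
```

move_arm --increments '[0, 10, 9, 50, -3, 0, 20, 18, 100, -5, 0, 20, 18, 150, -5, 0, 20, 18, 168, -5, 0, 20, 18, 168, -5]'

```text
t: 3.55
ee_pos: [396.6, -142.7, 62.8]
orientation: [-0.242, -3.13, 0.003]
ft_force: [0.2, 0.7, 0.0]
width: 87.8
```

Run:
```python
from h import *
plan([(395.3,-143,4,81)])
c=get('wrist');save(c,'w3.png');np.savez('/tmp/w3.npz',**c)
```

```text
now 3.55 [ 396.6 -142.7   62.8] yheading 81.1 q [-0.37  0.43  2.16 -0.01  0.56 -1.78] tilt 0.19 F [0.2 0.7 0. ] w 87.8
(395.3, -143, 4, 81) -> [ 1.1 -0.4 58.8] ('yaw', np.float64(0.1), 'alt', np.float64(-179.9))
```

View pics/w3.png

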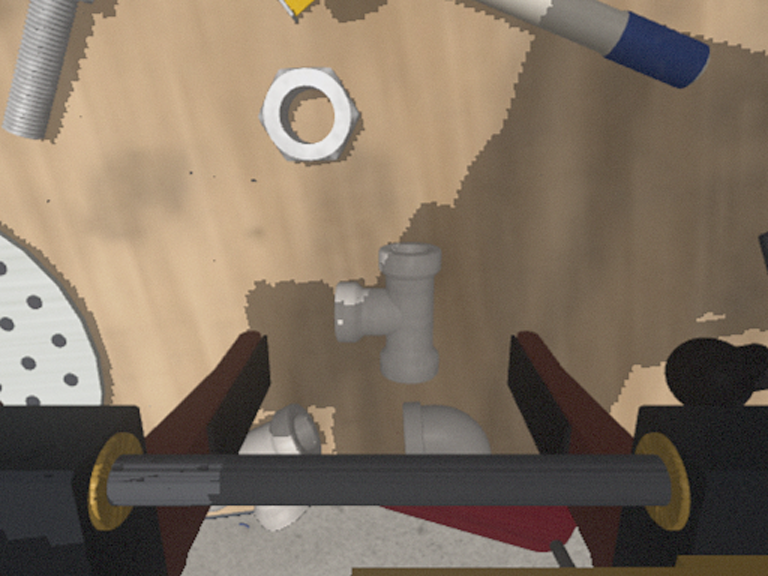

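Run:
```python
from h import *
c=dict(np.load('/tmp/w3.npz'))
print(proj(c,(395.3,-143,16))*1.5)
for n,q in dict(r1=(410,245),r2=(412,382),br=(336,314),bk=(436,311)).items(): print(n,onz(c,q[0]/1.5,q[1]/1.5,16).round(1))
```

```text
[389.74502915 313.67982752]
r1 [ 364.9 -129.2   16. ]
r2 [ 431.4 -137.9   16. ]
br [ 391.7 -167.4   16. ]
bk [ 397.3 -121.9   16. ]
```

move_arm --increments '[0, 1, -1, 30, 0, 0, 1, -1, 50, 0, 0, 1, -1, 58, 0, 0, 1, -1, 58, 0, 255, 1, -1, 58, 0, 255, 1, -1, 58, 0, 255, 1, -1, 58, 0, 255, 1, -1, 58, 0, 255, 1, -1, 58, 0, 255, 1, -1, 58, 0]'

```text
t: 4.85
ee_pos: [395.9, -144.0, 5.6]
orientation: [-0.242, -3.131, 0.004]
ft_force: [-0.8, -0.0, 3.6]
width: 46.6
```

Run:
```python
from h import *
plan([])
c=get('wrist');save(c,'w4.png')
```

```text
now 4.85 [ 395.9 -144.     5.6] yheading 81.1 q [-0.38  0.56  2.17 -0.01  0.41 -1.78] tilt 0.16 F [-0.8 -0.   3.6] w 46.6
```

View pics/w4.png

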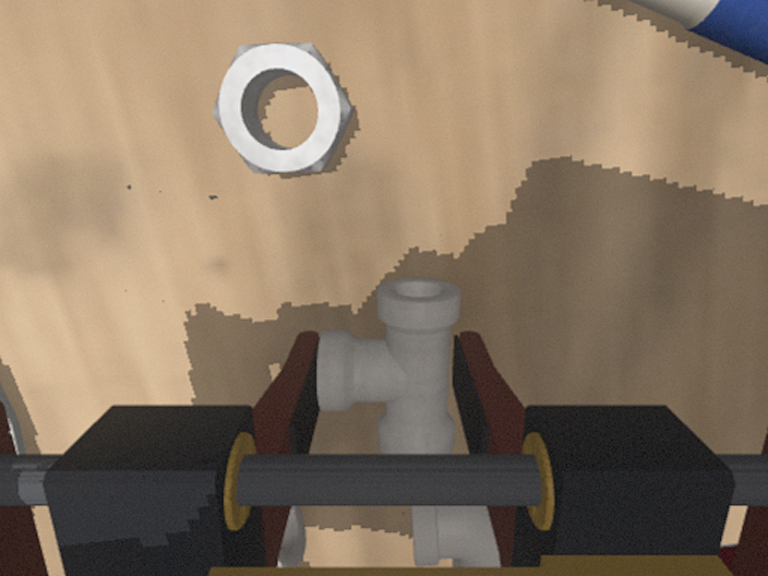

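Run:
```python
from h import *
plan([(395,-144,200),(400,0,200),(370,189,200,106)])
```

```text
now 4.9 [ 395.9 -144.     5.6] yheading 81.1 q [-0.38  0.56  2.17 -0.01  0.41 -1.78] tilt 0.16 F [-0.5 -0.3  3.3] w 47.1
(395, -144, 200) -> [   1.    -0.7 -194.4] 
(400, 0, 200) -> [  18.3  142.4 -194.7] 
(370, 189, 200, 106) -> [  77.   324.5 -195.2] ('yaw', np.float64(-24.9), 'alt', np.float64(155.1))
```

move_arm --increments '[255, 0, 0, -30, 0, 255, 0, 0, -70, 0, 255, 1, 0, -110, 0, 255, 2, 10, -150, 0, 255, 5, 40, -185, 0, 255, 12, 90, -195, -5, 255, 18, 140, -195, -10, 255, 30, 190, -195, -15, 255, 45, 240, -195, -20, 255, 65, 285, -195, -25, 255, 77, 324, -195, -25, 255, 77, 324, -195, -25]'

```text
t: 6.4
ee_pos: [369.2, 190.4, 199.5]
orientation: [0.447, -3.108, 0.004]
ft_force: [0.3, -0.1, -1.5]
width: 46.8
```

Run:
```python
from h import *
plan([])
c=get('wrist');save(c,'w5.png');np.savez('/tmp/w5.npz',**c)
plan([])
```

```text
now 6.4 [369.2 190.4 199.5] yheading 106.4 q [ 0.45  0.15  2.09 -0.    0.91 -1.41] tilt 0.18 F [ 0.3 -0.1 -1.5] w 46.8
now 6.45 [369.2 189.1 199.4] yheading 106.3 q [ 0.45  0.15  2.09 -0.    0.91 -1.41] tilt 0.22 F [ 0.3 -0.  -1.1] w 46.9
```

View pics/w5.png

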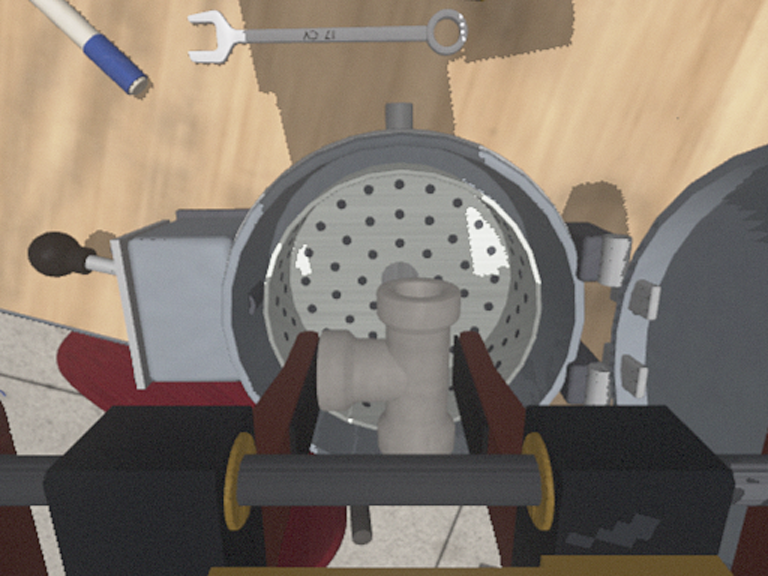

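Run:
```python
from h import *
c=dict(np.load('/tmp/w5.npz'))
for n,q,z in [('hub',(400,273),16),('tubL',(224,300),102),('tubR',(583,290),102),('tubT',(395,130),102),('basL',(264,292),83),('basR',(541,292),83),('basT',(400,170),83),('c1',(117,240),88),('c2',(141,388),88),('knob',(58,254),52)]: print(n,onz(c,q[0]/1.5,q[1]/1.5,z).round(1))
im=c['img'];g=cv2.cvtColor(im,cv2.COLOR_RGB2GRAY)
```

```text
hub [384.9 203.1  16. ]
tubL [404.8 103.4 102. ]
tubR [342.3 295.5 102. ]
tubT [289.6 170.  102. ]
basL [401.2 120.9  83. ]
basR [354.3 281.1  83. ]
basT [309.2 178.9  83. ]
c1 [392.2  34.2  88. ]
c2 [483.6  60.7  88. ]
knob [425.7 -19.3  52. ]
```

```bash
cat >> h.py <<'E'
DC=np.array([387.4,203.3]);DY=np.radians(16.1)
def D(x,y,z,h=None):
    w=(DC[0]+x*np.cos(DY)-y*np.sin(DY),DC[1]+x*np.sin(DY)+y*np.cos(DY),z)
    w=tuple(round(float(a),1) for a in w)
    return w if h is None else w+(h+16.1,)
E
python3 - <<'E'
from h import *
plan([D(-38,0,110,90),D(-38,0,31,90)])
E
```

```text
now 6.45 [369.2 189.1 199.4] yheading 106.3 q [ 0.45  0.15  2.09 -0.    0.91 -1.41] tilt 0.22 F [ 0.3 -0.  -1.1] w 46.9
(350.9, 192.8, 110.0, 106.1) -> [16.3  8.9 89.4] ('yaw', np.float64(0.2), 'alt', np.float64(-179.8))
(350.9, 192.8, 31.0, 106.1) -> [ 16.1   9.1 168.4] ('yaw', np.float64(0.2), 'alt', np.float64(-179.8))
```

move_arm --increments '[255, 6, 3, 40, 0, 255, 16, 9, 80, 0, 255, 16, 9, 110, 0, 255, 16, 9, 140, 0, 255, 16, 9, 160, 0, 255, 16, 9, 168, 0, 255, 16, 9, 168, 0, 75, 16, 9, 168, 0, 75, 16, 9, 168, 0, 75, 16, 9, 168, 0, 75, 16, 9, 130, 0, 75, 16, 9, 90, 0]'

```text
t: 7.95
ee_pos: [350.7, 192.8, 110.2]
orientation: [0.446, -3.106, 0.005]
ft_force: [0.2, 0.0, 0.5]
width: 62.2
```

Run:
```python
from h import *
plan([(430,0,200),(430,-165,200,76)])
c=get('wrist');save(c,'w6.png')
```

```text
now 7.95 [350.7 192.8 110.2] yheading 106.3 q [ 0.47  0.3   2.18 -0.    0.66 -1.38] tilt 0.29 F [0.2 0.  0.5] w 62.2
(430, 0, 200) -> [ -21.5 -207.6  -89.3] 
(430, -165, 200, 76) -> [  24.8 -365.9  -88.7] ('yaw', np.float64(30.3), 'alt', np.float64(-149.7))
```

View pics/w6.png

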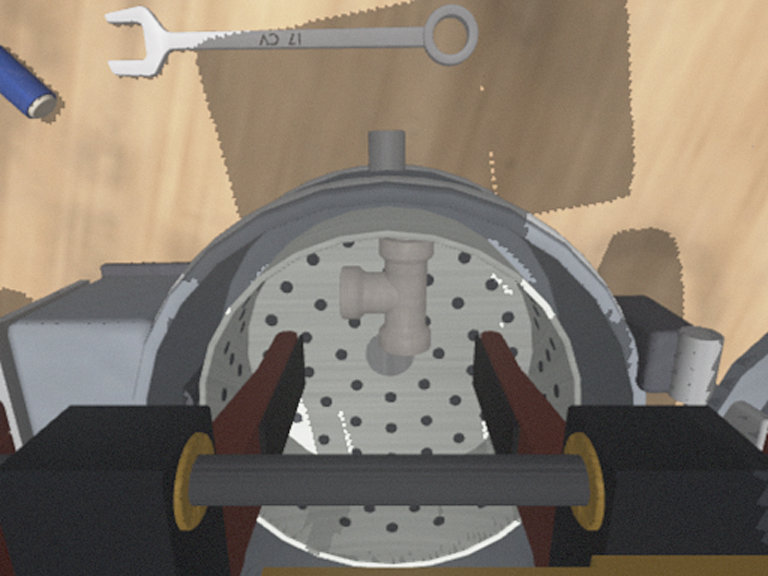

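Run:
```python
from h import *
plan([(420,0,220),(450,-170,200),(465,-210,150,18),(470,-221,110,18)])
```

```text
now 8.0 [353.  194.  114.2] yheading 106.3 q [ 0.47  0.29  2.18 -0.    0.67 -1.38] tilt 0.16 F [ 1.5 -0.4  2.9] w 61.8
(420, 0, 220) -> [ -10.  -205.2 -105.5] 
(450, -170, 200) -> [   9.1 -376.8  -85.3] 
(465, -210, 150, 18) -> [   6.  -419.3  -35.2] ('yaw', np.float64(88.3), 'alt', np.float64(-91.7))
(470, -221, 110, 18) -> [   4.4 -431.2    4.8] ('yaw', np.float64(88.3), 'alt', np.float64(-91.7))
```

move_arm --increments '[0, 0, 0, -50, 0, 0, 0, -10, -100, 5, 0, 0, -60, -110, 15, 0, 0, -110, -110, 25, 0, 0, -160, -110, 35, 0, 0, -210, -110, 45, 0, 0, -260, -110, 55, 0, 3, -310, -105, 65, 0, 5, -360, -100, 75, 0, 6, -400, -80, 85, 0, 6, -419, -50, 88, 0, 6, -419, -35, 88]'

```text
t: 9.5
ee_pos: [464.4, -210.3, 148.4]
orientation: [1.84, 2.545, 0.001]
ft_force: [-0.9, -0.2, 0.4]
width: 88.2
```

Run:
```python
from h import *
plan([])
c=get('wrist');save(c,'w7.png');np.savez('/tmp/w7.npz',**c)
plan([])
```

```text
now 9.5 [ 464.4 -210.3  148.4] yheading 18.3 q [-0.45  0.36  1.94  0.    0.84 -0.77] tilt 0.08 F [-0.9 -0.2  0.4] w 88.2
now 9.55 [ 463.3 -209.   147.1] yheading 18.3 q [-0.45  0.36  1.94  0.    0.84 -0.77] tilt 0.09 F [-2.2  0.5 -0.9] w 88.2
```

View pics/w7.png

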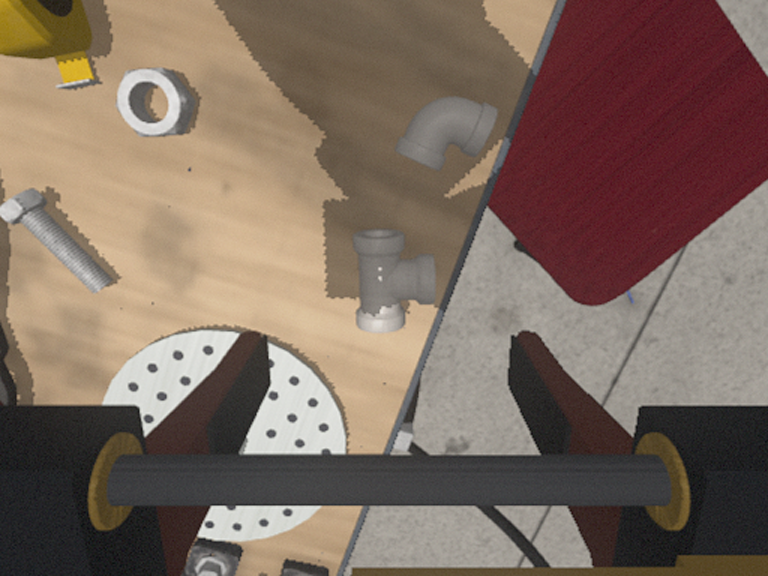

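Run:
```python
from h import *
c=dict(np.load('/tmp/w7.npz'))
for n,q,z in [('r1',(378,229),16),('r2',(380,334),16),('br',(436,279),16),('bk',(356,282),16),('e1',(420,161),15),('e2',(494,118),15),('eb',(425,105),15)]: print(n,onz(c,q[0]/1.5,q[1]/1.5,z).round(1))
plan([(470,-221,60),(470,-221,4)])
```

```text
r1 [ 450.1 -191.8   16. ]
r2 [ 472.7 -257.7   16. ]
br [ 494.7 -210.9   16. ]
bk [ 447.3 -228.5   16. ]
e1 [ 461.2 -145.5   15. ]
e2 [ 493.8 -109.4   15. ]
eb [ 453.7 -115.1   15. ]
now 9.55 [ 463.3 -209.   147.1] yheading 18.3 q [-0.45  0.36  1.94  0.    0.84 -0.77] tilt 0.09 F [-2.2  0.5 -0.9] w 88.2
(470, -221, 60) -> [-13.6   2.6  87.1] 
(470, -221, 4) -> [-13.7   2.7 143.1]
```

move_arm --increments '[0, -7, 1, 50, 0, 0, -13, 1, 100, 0, 0, -13, 1, 130, 0, 0, -13, 1, 143, 0, 0, -13, 1, 143, 0, 255, -13, 1, 143, 0, 255, -13, 1, 143, 0, 255, -13, 1, 143, 0, 255, -13, 1, 143, 0, 255, -13, 1, 143, 0, 255, -13, 1, 143, 0]'

```text
t: 10.92
ee_pos: [468.6, -221.1, 4.4]
orientation: [-1.839, -2.546, -0.001]
ft_force: [-0.1, 0.1, 5.2]
width: 49.0
```

Run:
```python
from h import *
plan([(460,-200,200),(440,0,200)])
c=get('wrist');save(c,'w8.png')
plan([(460,-200,200),(440,0,200),D(55,-5,200,90)])
```

```text
now 10.925 [ 468.6 -221.1    4.4] yheading 18.3 q [-0.46  0.63  1.96  0.    0.55 -0.79] tilt 0.05 F [-0.1  0.1  5.2] w 49.0
(460, -200, 200) -> [  22.9   -1.5 -195.5] 
(440, 0, 200) -> [ 219.    42.4 -195.4] 
now 10.975 [ 468.6 -221.1    4.4] yheading 18.3 q [-0.46  0.63  1.96  0.    0.55 -0.79] tilt 0.05 F [0.1 0.6 6. ] w 49.3
(460, -200, 200) -> [  22.9   -1.5 -195.5] 
(440, 0, 200) -> [ 219.    42.4 -195.4] 
(441.6, 213.7, 200.0, 106.1) -> [ 421.3  111.2 -195.2] ('yaw', np.float64(-87.8), 'alt', np.float64(92.2))
```

View pics/w8.png

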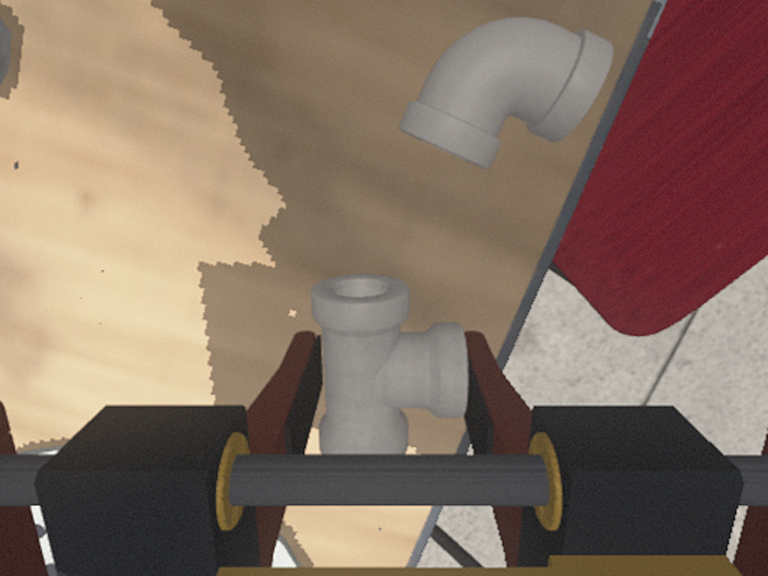

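move_arm --increments '[255, 0, 0, -30, 0, 255, 2, 0, -75, 0, 255, 10, 0, -120, 0, 255, 30, 0, -165, -8, 255, 70, 5, -192, -18, 255, 120, 15, -195, -28, 255, 170, 30, -195, -38, 255, 220, 42, -195, -48, 255, 270, 60, -195, -58, 255, 320, 78, -195, -68, 255, 370, 95, -195, -78, 255, 415, 108, -195, -88]'

```text
t: 12.48
ee_pos: [439.9, 208.3, 199.4]
orientation: [0.456, -3.107, -0.001]
ft_force: [0.6, 0.2, -1.2]
width: 49.3
```

Run:
```python
from h import *
plan([D(40,0,110,90),D(40,0,31,90)])
c=get('wrist');save(c,'w9.png')
plan([])
```

```text
now 12.475 [439.9 208.3 199.4] yheading 106.7 q [ 0.42  0.25  1.95  0.    0.94 -1.45] tilt 0.06 F [ 0.6  0.2 -1.2] w 49.3
(425.8, 214.4, 110.0, 106.1) -> [11.7  9.8 89.4] ('yaw', np.float64(0.6), 'alt', np.float64(-179.4))
(425.8, 214.4, 31.0, 106.1) -> [ 11.6   9.8 168.4] ('yaw', np.float64(0.6), 'alt', np.float64(-179.4))
now 12.525 [440.3 212.5 199.7] yheading 107.2 q [ 0.42  0.25  1.95  0.    0.94 -1.45] tilt 0.17 F [ 0.9  3.2 -0.9] w 49.2
```

View pics/w9.png

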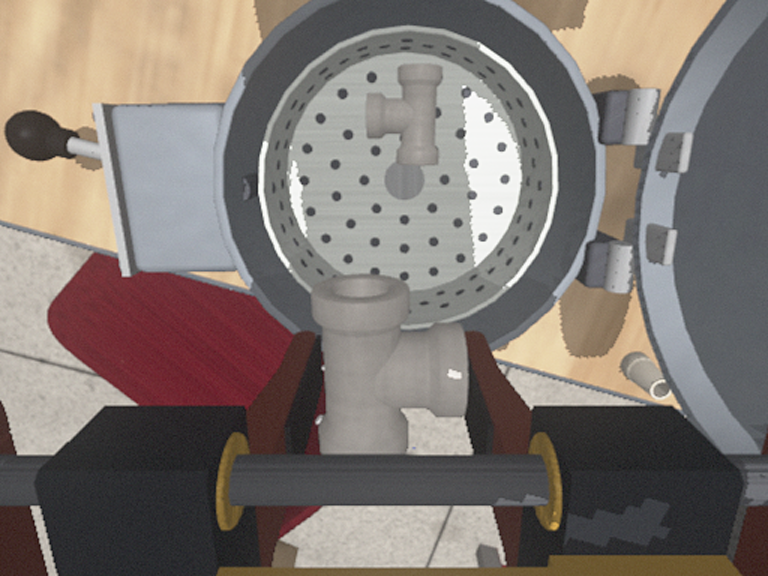

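move_arm --increments '[255, 6, 3, 45, 1, 255, 13, 6, 85, 1, 255, 13, 6, 115, 1, 255, 13, 6, 145, 1, 255, 13, 6, 162, 1, 255, 13, 6, 168, 1, 255, 13, 6, 168, 1, 68, 13, 6, 168, 1, 68, 13, 6, 168, 1, 68, 13, 6, 168, 1, 68, 13, 6, 130, 1, 68, 13, 6, 90, 1]'

```text
t: 14.02
ee_pos: [425.7, 214.4, 110.4]
orientation: [0.442, -3.11, -0.004]
ft_force: [1.1, 0.9, 0.4]
width: 64.0
```

Run:
```python
from h import *
c=get('wrist');save(c,'w10.png')
plan([(430,0,220),(480,-90,180),(450,-110,150,34)])
```

```text
now 14.075 [428.3 215.6 114.9] yheading 106.2 q [ 0.44  0.38  2.02  0.    0.73 -1.42] tilt 0.44 F [2.  0.4 2.1] w 64.4
(430, 0, 220) -> [  57.7 -207.2 -106.3] 
(480, -90, 180) -> [  35.  -307.7  -66.5] 
(450, -110, 150, 34) -> [  69.6 -318.7  -36.8] ('yaw', np.float64(72.2), 'alt', np.float64(-107.8))
```

View pics/w10.png

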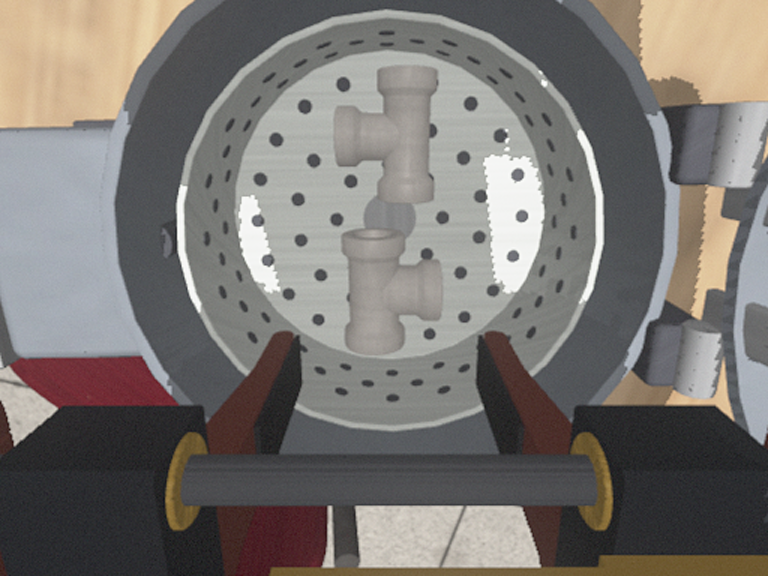

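Run:
```python
from h import *
plan([(450,0,200),(470,-123,150,82)])
```

```text
now 14.075 [428.3 215.6 114.9] yheading 106.2 q [ 0.44  0.38  2.02  0.    0.73 -1.42] tilt 0.44 F [2.  0.4 2.1] w 64.4
(450, 0, 200) -> [  38.6 -212.8  -86.2] 
(470, -123, 150, 82) -> [  54.  -336.7  -36.8] ('yaw', np.float64(24.2), 'alt', np.float64(-155.8))
```

move_arm --increments '[0, 0, 0, -50, 0, 0, 0, -10, -85, 0, 0, 5, -60, -88, 5, 0, 15, -110, -88, 10, 0, 25, -160, -88, 15, 0, 38, -210, -86, 20, 0, 45, -260, -80, 24, 0, 52, -305, -60, 24, 0, 54, -336, -40, 24, 0, 54, -336, -37, 24]'

```text
t: 15.32
ee_pos: [469.3, -123.6, 149.2]
orientation: [0.219, 3.13, 0.01]
ft_force: [0.1, 0.4, 1.1]
width: 88.3
```

Run:
```python
from h import *
c=get('wrist');save(c,'w11.png');np.savez('/tmp/w11.npz',**c)
plan([])
```

```text
now 15.375 [ 469.1 -122.5  149.5] yheading 82.1 q [-0.28  0.33  1.99  0.01  0.82 -1.72] tilt 0.42 F [-0.3  1.1  0.2] w 87.8
```

View pics/w11.png

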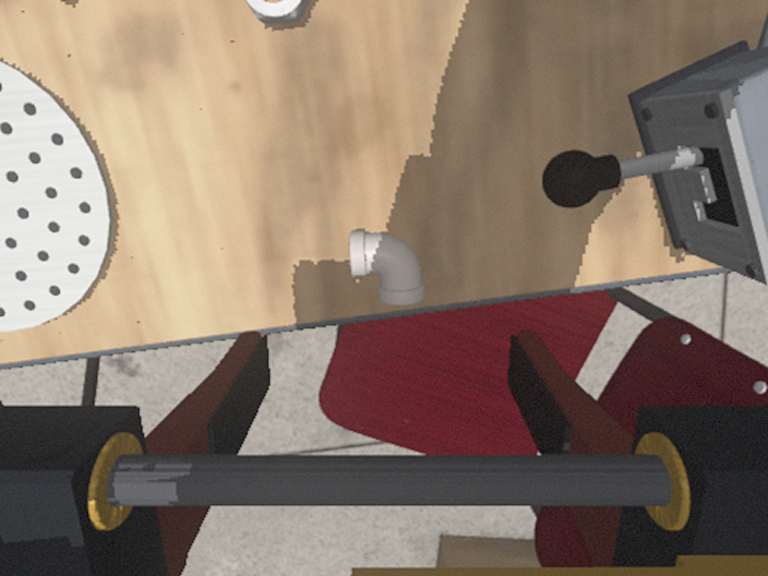

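Run:
```python
from h import *
c=dict(np.load('/tmp/w11.npz'))
for n,q,z in [('left end',(351,252),15),('bot end',(402,303),15),('right',(424,270),15),('top',(385,232),15)]: print(n,onz(c,q[0]/1.5,q[1]/1.5,z).round(1))
save(c,'w11z.png',(210,135,310,215),8)
plan([(471,-123,4)])
```

```text
left end [ 457.8 -145.7   15. ]
bot end [ 495.9 -118.7   15. ]
right [ 475.9 -102.    15. ]
top [ 448.2 -122.9   15. ]
now 15.375 [ 469.1 -122.5  149.5] yheading 82.1 q [-0.28  0.33  1.99  0.01  0.82 -1.72] tilt 0.42 F [-0.3  1.1  0.2] w 87.8
(471, -123, 4) -> [ -1.5  -1.2 145.5]
```

View pics/w11z.png

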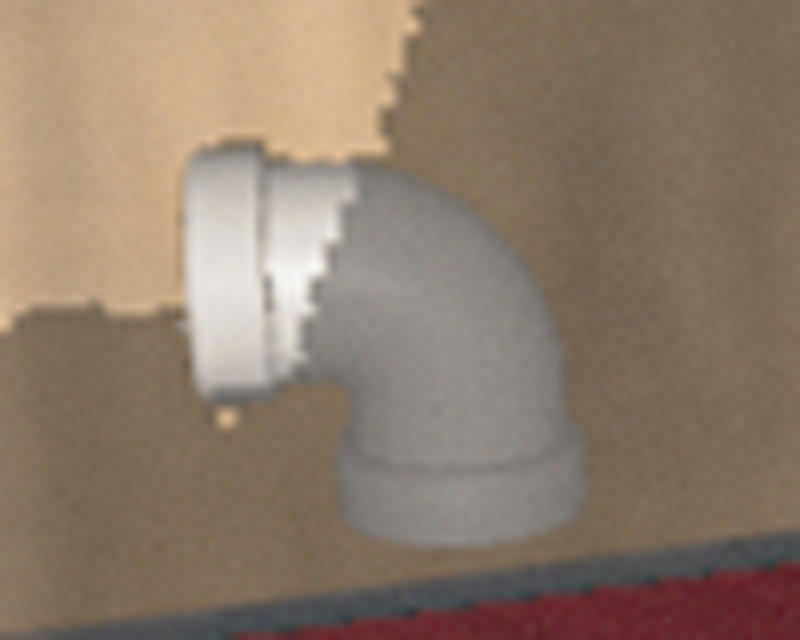

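move_arm --increments '[0, -2, -1, 50, 0, 0, -2, -1, 100, 0, 0, -2, -2, 130, 0, 0, -2, -2, 145, 0, 0, -2, -2, 145, 0, 255, -2, -2, 145, 0, 255, -2, -2, 145, 0, 255, -2, -2, 145, 0, 255, -2, -2, 145, 0, 255, -2, -2, 145, 0, 255, -2, -2, 145, 0]'

```text
t: 16.75
ee_pos: [471.4, -124.0, 4.6]
orientation: [0.218, 3.131, 0.01]
ft_force: [0.6, -0.5, 0.3]
width: 44.4
```

Run:
```python
from h import *
c=get('wrist');save(c,'w12.png')
plan([(460,0,210),D(5,-46,200,0)])
```

```text
now 16.8 [ 471.4 -123.9    4.5] yheading 82.0 q [-0.29  0.6   2.03  0.01  0.5  -1.73] tilt 0.42 F [ 0.  -0.8  2.7] w 44.3
(460, 0, 210) -> [  27.9  122.5 -204.8] 
(405.0, 160.5, 200.0, 16.1) -> [ 104.6  273.8 -194. ] ('yaw', np.float64(65.9), 'alt', np.float64(-114.1))
```

View pics/w12.png

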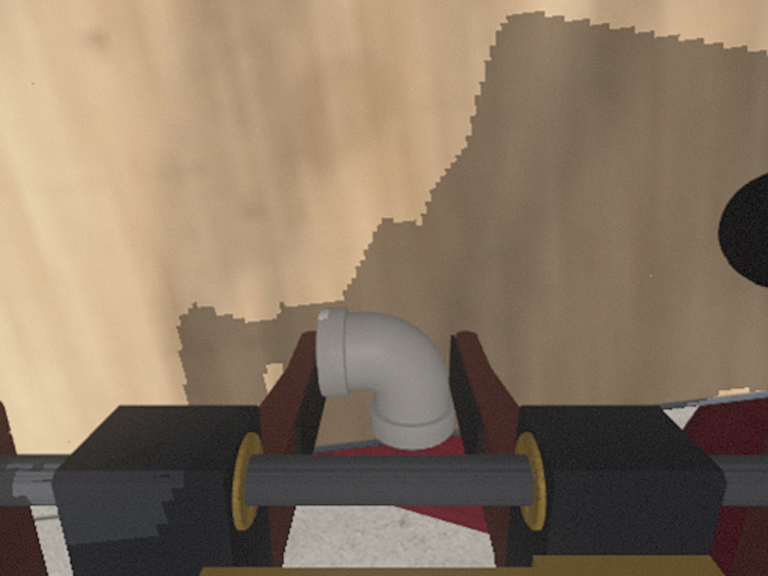

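move_arm --increments '[255, 0, 0, -30, 0, 255, 2, 0, -80, 0, 255, 5, 5, -130, 5, 255, 10, 25, -175, 13, 255, 18, 65, -200, 22, 255, 28, 110, -204, 31, 255, 45, 155, -204, 40, 255, 65, 200, -204, 49, 255, 85, 240, -200, 58, 255, 105, 271, -196, 66, 255, 105, 271, -196, 66]'

```text
t: 18.18
ee_pos: [402.7, 159.2, 201.4]
orientation: [-1.885, -2.511, -0.009]
ft_force: [-0.5, -0.4, -0.8]
width: 43.9
```

Run:
```python
from h import *
c=get('wrist');save(c,'w13.png')
plan([D(-2,-49,120,0),D(-2,-49,31,0)])
```

```text
now 18.225 [403.5 158.3 201.6] yheading 16.3 q [0.34 0.17 2.06 0.01 0.91 0.06] tilt 0.37 F [ 0.  -0.2 -2.1] w 43.4
(399.1, 155.7, 120.0, 16.1) -> [-1.6 -5.3 81.6] ('yaw', np.float64(0.2), 'alt', np.float64(-179.8))
(399.1, 155.7, 31.0, 16.1) -> [ -2.   -5.7 170.6] ('yaw', np.float64(0.2), 'alt', np.float64(-179.8))
```

View pics/w13.png

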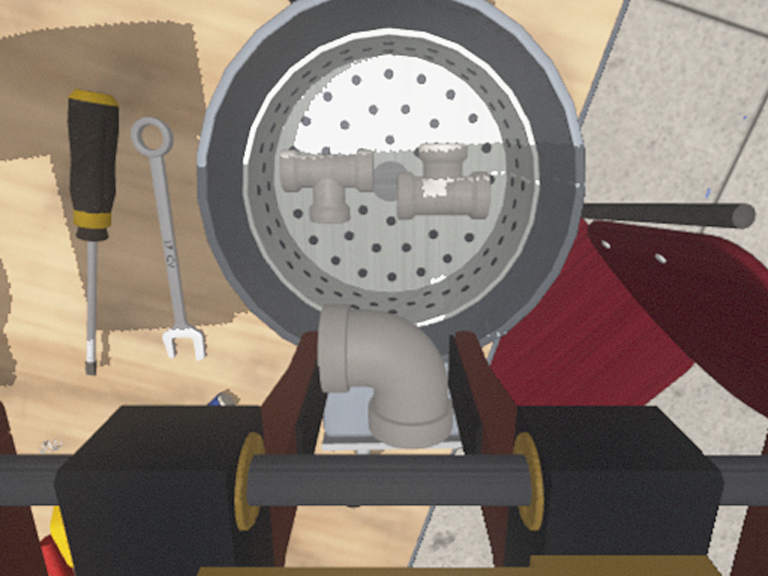

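move_arm --increments '[255, -2, -4, 45, 0, 255, -2, -5, 90, 0, 255, -2, -5, 130, 0, 255, -2, -5, 160, 0, 255, -2, -5, 170, 0, 255, -2, -5, 170, 0, 88, -2, -5, 170, 0, 88, -2, -5, 170, 0, 88, -2, -5, 170, 0, 88, -2, -5, 130, 0, 88, -2, -5, 85, 0, 88, -2, -5, 35, 0]'

```text
t: 19.73
ee_pos: [398.8, 155.1, 168.1]
orientation: [-1.884, -2.513, -0.009]
ft_force: [1.0, -0.7, 0.5]
width: 57.6
```

Run:
```python
from h import *
c=get('wrist');save(c,'w14.png')
plan([D(0,-120,260,0),(420,-150,260),(392,-374,150,76)])
t=get('top');save(t,'t14.png',(80,145,430,260),2.2)
```

```text
now 19.775 [402.1 156.2 173.6] yheading 16.3 q [0.34 0.21 2.09 0.01 0.83 0.05] tilt 0.79 F [3.2 1.8 3.8] w 57.6
(420.7, 88.0, 260.0, 16.1) -> [-70.3  -0.2 -86.8] ('yaw', np.float64(0.2), 'alt', np.float64(-179.8))
(420, -150, 260) -> [-298.5  -67.6  -88.8] 
(392, -374, 150, 76) -> [-506.2 -158.7   19. ] ('yaw', np.float64(-59.7), 'alt', np.float64(120.3))
```

View pics/w14.png

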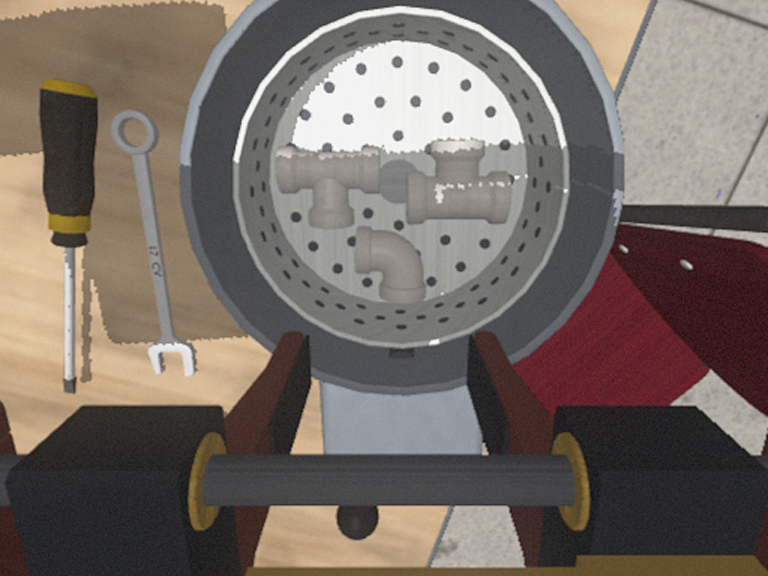

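View pics/t14.png

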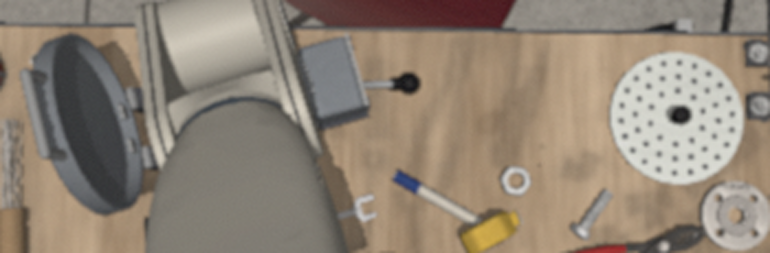

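Run:
```python
from h import *
s=dict(np.load('/tmp/scene0.npz'));save(s,'s2.png',(240,110,440,230),4)
t=dict(np.load('/tmp/top0.npz'));save(t,'t3.png',(0,130,160,290),4)
```

```text
(no output)
```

View pics/s2.png

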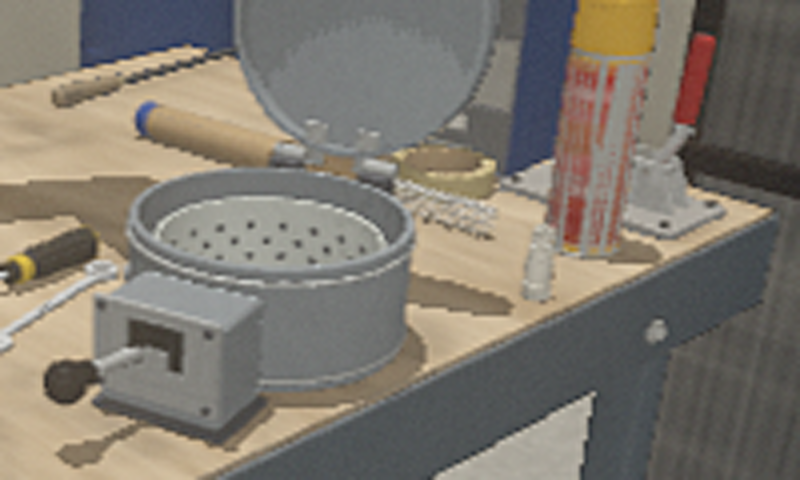

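View pics/t3.png

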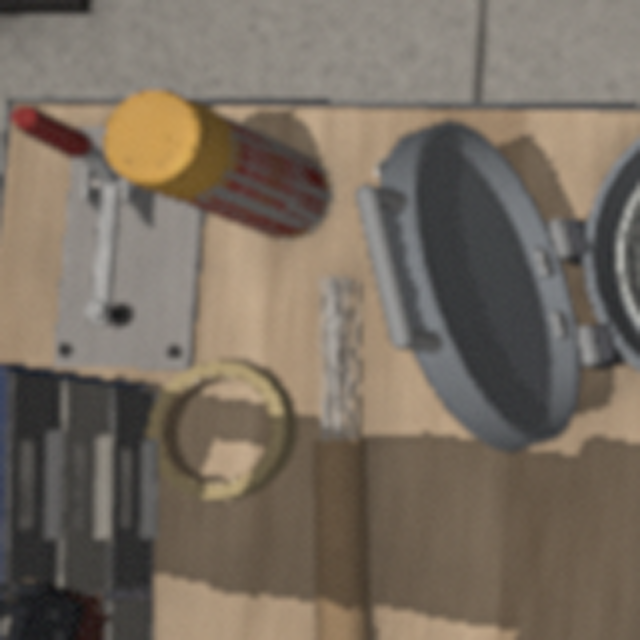

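Run:
```python
from h import *
s=dict(np.load('/tmp/scene0.npz'))
print(onz(s,374,182,0),onz(s,374,175,15))
plan([(430,156,350),(480,230,450,76)])
c=get('scene');save(c,'s3.png',(240,110,440,230),4)
```

```text
[469.80391807 446.70991371   0.        ] [454.45219115 465.6730541   15.        ]
now 19.825 [402.3 156.3 171.3] yheading 16.3 q [0.34 0.21 2.09 0.01 0.82 0.05] tilt 0.86 F [ 0.3 -0.1 -0.6] w 57.5
(430, 156, 350) -> [  -7.1   29.  -178.3] 
(480, 230, 450, 76) -> [  50.4   99.2 -277.1] ('yaw', np.float64(-59.7), 'alt', np.float64(120.3))
```

View pics/s3.png

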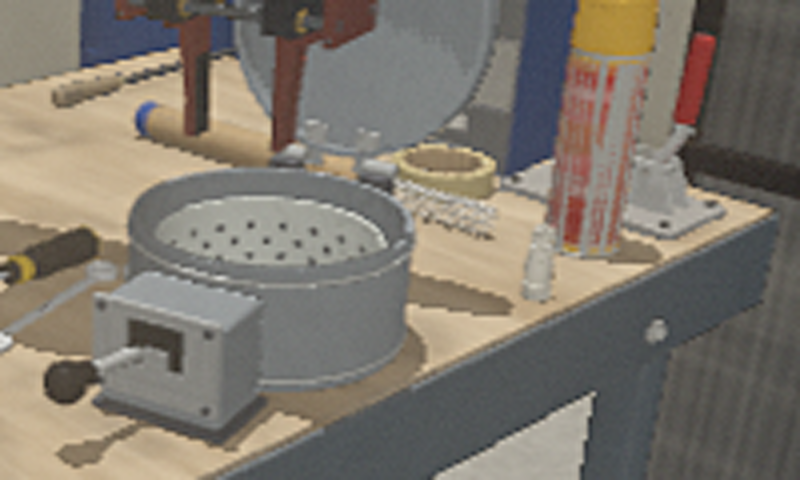

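Run:
```python
from h import *
plan([(440,156,450),(480,400,450,76)])
```

```text
now 19.875 [401.  155.8 169.2] yheading 16.3 q [0.34 0.22 2.09 0.01 0.82 0.05] tilt 0.69 F [-0.6  0.1 -0.5] w 57.2
(440, 156, 450) -> [  -9.4   40.5 -280.5] 
(480, 400, 450, 76) -> [ 213.6  147.4 -278.2] ('yaw', np.float64(-59.7), 'alt', np.float64(120.3))
```

move_arm --increments '[0, 0, 0, -55, 0, 0, 0, 5, -110, 0, 0, 0, 15, -165, 0, 0, 0, 25, -220, -5, 0, -5, 40, -275, -13, 0, 20, 50, -282, -22, 0, 60, 70, -282, -31, 0, 105, 90, -282, -40, 0, 150, 115, -280, -50, 0, 190, 135, -280, -60, 0, 213, 147, -280, -60, 0, 213, 147, -280, -60]'

```text
t: 21.38
ee_pos: [479.6, 400.6, 448.9]
orientation: [0.371, 3.114, 0.01]
ft_force: [0.2, 0.0, 0.1]
width: 87.6
```

Run:
```python
from h import *
c=get('wrist');save(c,'w15.png');np.savez('/tmp/w15.npz',**c)
plan([])
```

```text
now 21.425 [479.5 399.5 449.4] yheading 76.4 q [ 0.68  0.25  1.36  0.    1.52 -0.66] tilt 0.49 F [ 0.2 -0.3  0.2] w 87.6
```

View pics/w15.png

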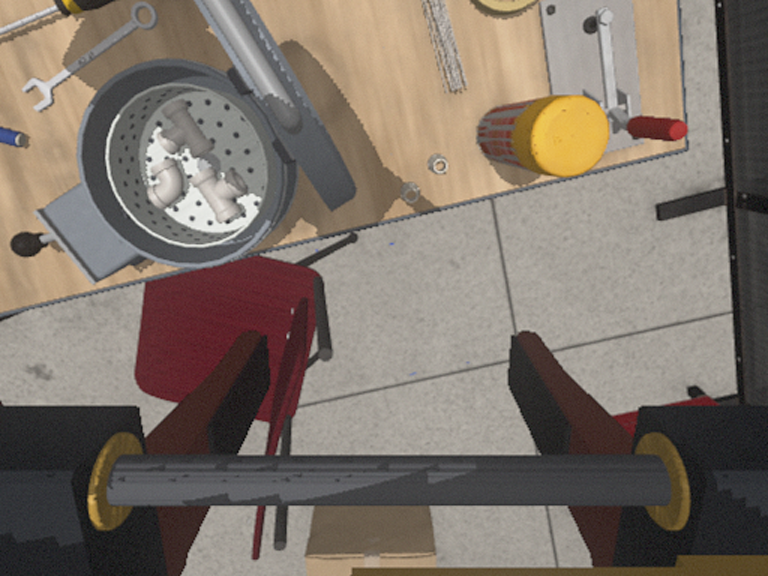

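Run:
```python
from h import *
c=dict(np.load('/tmp/w2.npz'));t=dict(np.load('/tmp/top0.npz'))
print(onz(c,120/1.5,283/1.5,41),onz(t,389.5,197,41))
plan([(440,156,450),(400,-100,400),(393,-374,160,76)])
```

```text
[ 388.68871648 -369.7376934    41.        ] [ 391.75899105 -374.08324194   41.        ]
now 21.425 [479.5 399.5 449.4] yheading 76.4 q [ 0.68  0.25  1.36  0.    1.52 -0.66] tilt 0.49 F [ 0.2 -0.3  0.2] w 87.6
(440, 156, 450) -> [ -19.1 -246.    -2.1] 
(400, -100, 400) -> [ -40.4 -504.5   46.2] 
(393, -374, 160, 76) -> [ -97.  -774.1  284.7] ('yaw', np.float64(0.4), 'alt', np.float64(-179.6))
```

move_arm --increments '[0, -5, -60, 0, 0, 0, -10, -120, 0, 0, 0, -15, -180, 0, 0, 0, -20, -240, 0, 0, 0, -25, -300, 0, 0, 0, -30, -360, 0, 0, 0, -35, -420, 10, 0, 0, -40, -480, 35, 0, 0, -50, -530, 70, 0, 0, -60, -580, 100, 0, 0, -70, -630, 140, 0, 0, -80, -680, 175, 0]'

```text
t: 22.92
ee_pos: [396.2, -279.5, 269.9]
orientation: [0.375, 3.113, 0.009]
ft_force: [0.3, -0.9, -0.1]
width: 87.8
```

Run:
```python
from h import *
plan([(385,-374,160,76)])
```

```text
now 22.925 [ 396.2 -279.5  269.9] yheading 76.3 q [-0.64  0.16  1.89  0.01  1.1  -1.98] tilt 0.48 F [ 0.3 -0.9 -0.1] w 87.8
(385, -374, 160, 76) -> [-11.  -95.1 109.3] ('yaw', np.float64(0.3), 'alt', np.float64(-179.7))
```

move_arm --increments '[0, -5, -40, 40, 10, 0, -11, -80, 80, 20, 0, -11, -95, 108, 30, 0, -11, -95, 108, 30, 0, -11, -95, 108, 30]'

```text
t: 23.55
ee_pos: [384.8, -373.6, 162.2]
orientation: [1.164, 2.913, 0.011]
ft_force: [-0.2, -0.7, -0.0]
width: 88.0
```

Run:
```python
from h import *
c=get('wrist');save(c,'w16.png');np.savez('/tmp/w16.npz',**c)
plan([])
```

```text
now 23.6 [ 385.3 -373.7  162.7] yheading 46.4 q [-0.8   0.37  1.87  0.01  0.89 -1.61] tilt 0.5 F [0.1 0.9 0.7] w 87.8
```

View pics/w16.png

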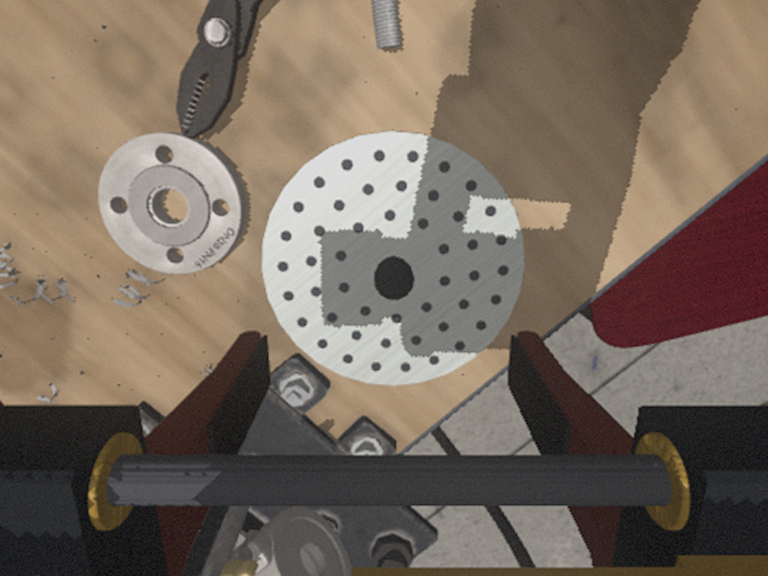

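Run:
```python
from h import *
c=dict(np.load('/tmp/w16.npz'))
g=cv2.cvtColor(c['img'],cv2.COLOR_RGB2GRAY)
m=(g<40).astype(np.uint8); n,l,s,ce=cv2.connectedComponentsWithStats(m)
for i in range(1,n):
    if 300<s[i,4]<1500: print(s[i],ce[i], onz(c,*ce[i],41).round(1))
print(onz(c,393.5/1.5,258/1.5,9))
k=onz(c,393.7/1.5,277/1.5,41)
print(k); plan([(k[0],k[1],60,16),(k[0],k[1],13,16)])
```

```text
[ 387.78123994 -372.12897576    9.        ]
[ 390.06241748 -374.93113591   41.        ]
now 23.6 [ 385.3 -373.7  162.7] yheading 46.4 q [-0.8   0.37  1.87  0.01  0.89 -1.61] tilt 0.5 F [0.1 0.9 0.7] w 87.8
(np.float64(390.06241748365284), np.float64(-374.931135908365), 60, 16) -> [ -4.    1.5 102.7] ('yaw', np.float64(30.4), 'alt', np.float64(-149.6))
(np.float64(390.06241748365284), np.float64(-374.931135908365), 13, 16) -> [ -3.9   1.2 149.7] ('yaw', np.float64(30.4), 'alt', np.float64(-149.6))
```

move_arm --increments '[0, -4, 1, 40, 10, 0, -4, 1, 80, 20, 0, -4, 1, 98, 30, 0, -4, 1, 98, 30, 0, -4, 1, 98, 30]'

```text
t: 24.22
ee_pos: [390.6, -375.7, 66.4]
orientation: [1.871, 2.516, 0.012]
ft_force: [-0.9, -0.2, 0.5]
width: 87.8
```

Run:
```python
from h import *
c=get('wrist');save(c,'w17.png');np.savez('/tmp/w17.npz',**c)
plan([(389.5,-374.3,13)])
print(proj(c,(389.5,-374.3,41))*1.5)
```

```text
now 24.275 [ 390.6 -375.9   66.4] yheading 16.7 q [-0.79  0.53  1.91  0.01  0.69 -1.09] tilt 0.57 F [ 0.1  0.1 -0.5] w 87.7
(389.5, -374.3, 13) -> [ 1.9 -1.1 53.4] 
[389.95593996 327.48794084]
```

View pics/w17.png

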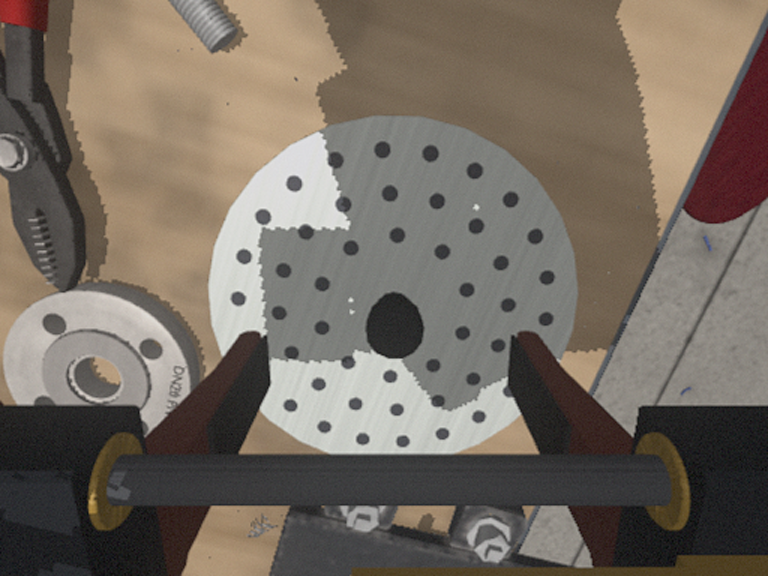

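move_arm --increments '[0, 2, 1, 25, 0, 0, 2, 1, 45, 0, 0, 2, 1, 52, 0, 0, 2, 1, 52, 0, 255, 2, 1, 52, 0, 255, 2, 1, 52, 0, 255, 2, 1, 52, 0, 255, 2, 1, 52, 0, 255, 2, 1, 52, 0, 255, 2, 1, 52, 0, 255, 2, 1, 52, 0, 255, 2, 1, 52, 0]'

```text
t: 25.78
ee_pos: [391.7, -373.6, 14.4]
orientation: [1.872, 2.514, 0.012]
ft_force: [1.0, 0.4, -1.2]
width: 24.1
```

Run:
```python
from h import *
c=get('wrist');save(c,'w18.png');np.savez('/tmp/w18.npz',**c)
plan([])
```

```text
now 25.825 [ 391.6 -373.6   14.4] yheading 16.7 q [-0.79  0.63  1.92  0.02  0.59 -1.09] tilt 0.58 F [ 0.4 -1.7 -0. ] w 24.3
```

View pics/w18.png

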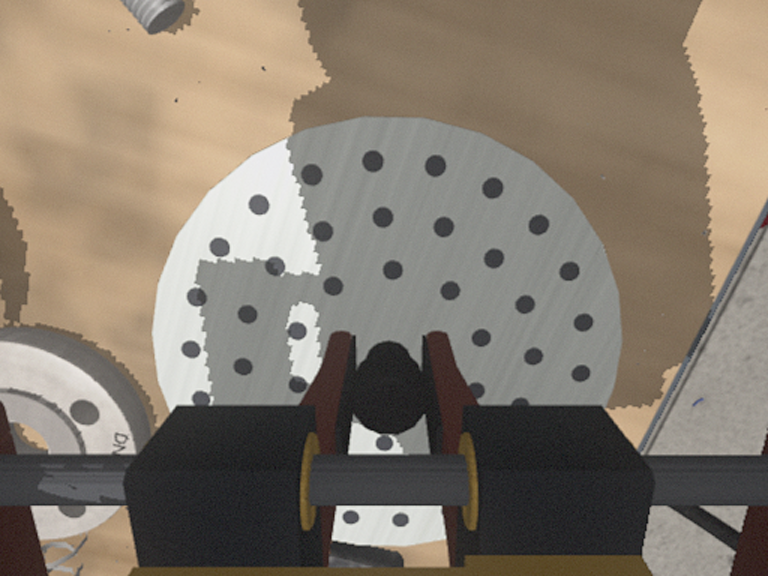

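Run:
```python
from h import *
c=dict(np.load('/tmp/w18.npz')); o=obs();T=T_tool(o)
for dx in (-4,0,4):
    print(dx,[ (proj(c,(T@[dx,0,-h,1])[:3])*1.5).round(0) for h in (41-14.4, 23-14.4, 9-14.4)])
# disc fit: edge pts of disc
pts=[(153,330),(621,330),(390,117),(200,205),(580,200)]
w=np.array([onz(c,u/1.5,v/1.5,9)[:2] for u,v in pts]);A=np.c_[2*w,np.ones(len(w))];b=(w**2).sum(1);s=np.linalg.lstsq(A,b,rcond=None)[0];print(s[:2],np.sqrt(s[2]+s[:2]@s[:2]))
print(totool(o,(s[0],s[1],9)))
save(c,'w18z.png',(200,210,320,300),6)
plan([])
```

```text
-4 [array([393., 408.]), array([393., 380.]), array([393., 362.])]
0 [array([393., 396.]), array([393., 369.]), array([393., 352.])]
4 [array([393., 385.]), array([393., 359.]), array([393., 342.])]
[ 391.56902371 -377.07994378] 87.859594365949
[-3.33094553 -1.12765831  5.39177794]
now 25.825 [ 391.6 -373.6   14.4] yheading 16.7 q [-0.79  0.63  1.92  0.02  0.59 -1.09] tilt 0.58 F [ 0.4 -1.7 -0. ] w 24.3
```

View pics/w18z.png

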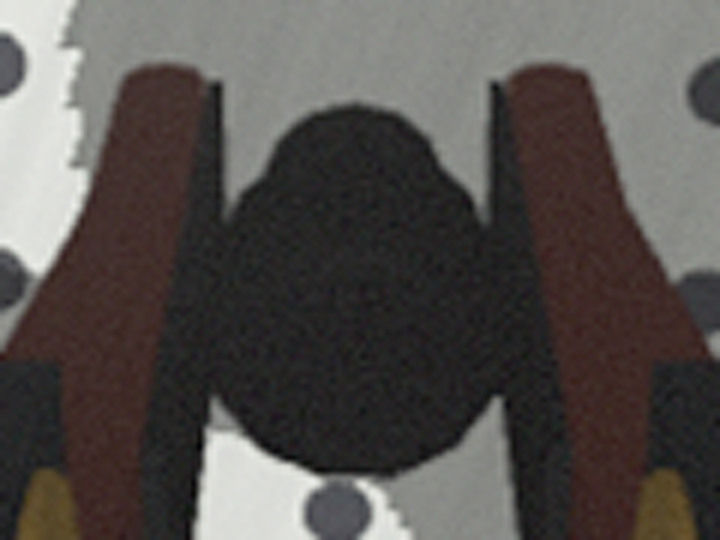

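Run:
```python
from h import *
plan([(400,0,210),D(0,0,200,0)])
```

```text
now 25.825 [ 391.6 -373.6   14.4] yheading 16.7 q [-0.79  0.63  1.92  0.02  0.59 -1.09] tilt 0.58 F [ 0.4 -1.7 -0. ] w 24.3
(400, 0, 210) -> [ 355.3  117.1 -194.7] 
(387.4, 203.3, 200.0, 16.1) -> [ 553.7  163.2 -184.5] ('yaw', np.float64(0.6), 'alt', np.float64(-179.4))
```

move_arm --increments '[255, 0, 0, -10, 0, 255, 0, 0, -35, 0, 255, 0, 0, -70, 0, 255, 5, 2, -110, 0, 255, 20, 8, -145, 0, 255, 45, 17, -175, 0, 255, 80, 28, -192, 0, 255, 120, 40, -195, 0, 255, 160, 54, -195, 0, 255, 200, 68, -195, 0, 255, 240, 80, -195, 0, 255, 280, 92, -195, 0]'

```text
t: 27.32
ee_pos: [396.7, -78.0, 210.3]
orientation: [1.873, 2.514, 0.012]
ft_force: [1.0, 0.3, -2.9]
width: 23.9
```

Run:
```python
from h import *
plan([(400,0,210),D(0,0,180,0)])
c=get('wrist');save(c,'w19.png')
```

```text
now 27.325 [396.7 -78.  210.3] yheading 16.6 q [-0.23  0.11  2.11  0.01  0.92 -0.52] tilt 0.56 F [ 1.   0.3 -2.9] w 23.9
(400, 0, 210) -> [73.8 25.5  0.5] 
(387.4, 203.3, 180.0, 16.1) -> [272.2  71.3  30.8] ('yaw', np.float64(0.5), 'alt', np.float64(-179.5))
```

View pics/w19.png

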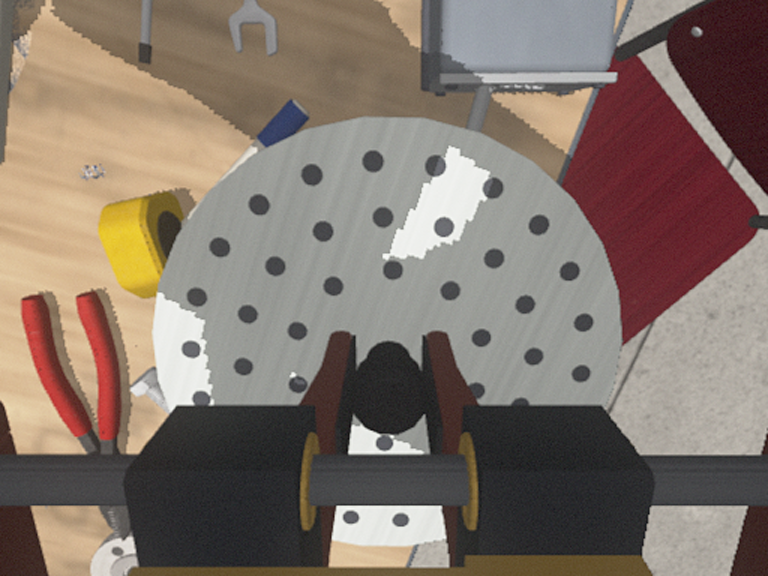

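move_arm --increments '[255, 40, 14, 0, 0, 255, 80, 26, 0, -5, 255, 120, 37, 0, -10, 255, 160, 47, 0, -15, 255, 200, 56, 0, -20, 255, 240, 65, 0, -25, 255, 265, 70, 20, -30, 255, 272, 71, 50, -30, 255, 272, 71, 70, -30, 255, 272, 71, 80, -30, 255, 272, 71, 80, -30]'

```text
t: 28.75
ee_pos: [386.1, 206.3, 131.0]
orientation: [1.159, 2.915, 0.01]
ft_force: [-0.5, -0.4, -3.7]
width: 23.8
```

Run:
```python
from h import *
plan([D(0,0,120)])
c=get('wrist');save(c,'w20.png');np.savez('/tmp/w20.npz',**c)
s=get('scene');save(s,'s20.png',(200,60,400,240),4);np.savez('/tmp/s20.npz',**s)
plan([D(0,0,120)])
```

```text
now 28.75 [386.1 206.3 131. ] yheading 46.6 q [ 0.46  0.3   2.1   0.    0.73 -0.35] tilt 0.47 F [-0.5 -0.4 -3.7] w 23.8
(387.4, 203.3, 120.0) -> [-3.  -1.4 11. ] 
now 28.85 [386.9 206.7 131.9] yheading 46.6 q [ 0.46  0.3   2.1   0.    0.73 -0.35] tilt 0.59 F [ 1.   0.4 -3.4] w 24.0
(387.4, 203.3, 120.0) -> [-2.6 -2.3 11.8]
```

View pics/w20.png

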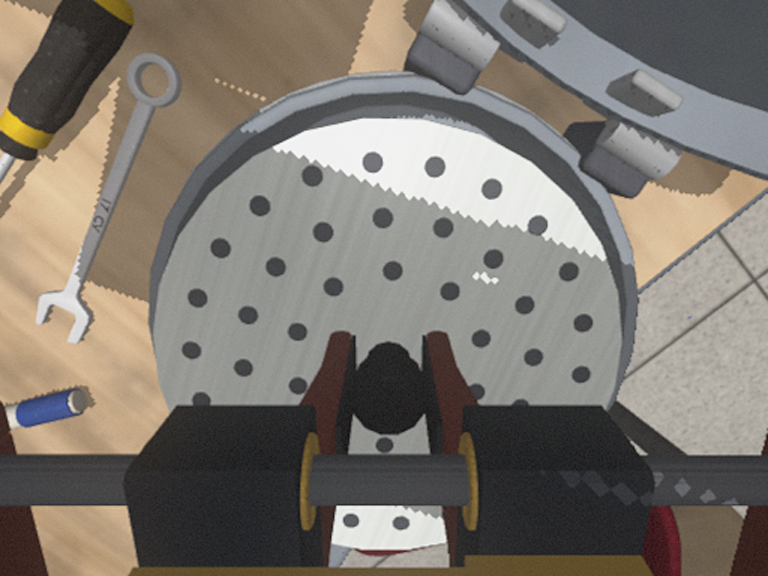

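View pics/s20.png

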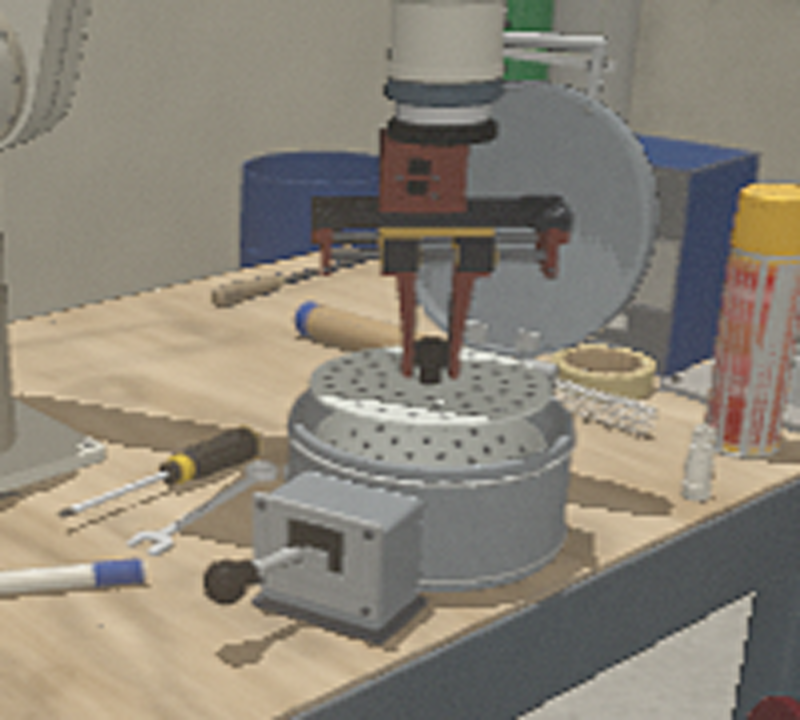

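```bash
python3 - <<'E'
from h import *
c=dict(np.load('/tmp/w20.npz'))
save(c,'w20l.png',(90,40,270,260),3.2);save(c,'w20r.png',(260,40,440,260),3.2)
E
python3 -c "
import cv2,numpy as np
a=cv2.imread('pics/w20l.png')
b=cv2.imread('pics/w20r.png')
cv2.imwrite('pics/w20l2.png',cv2.resize(a,(490,600)));cv2.imwrite('pics/w20r2.png',cv2.resize(b,(490,600)))"
```

```text
(no output)
```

View pics/w20l2.png

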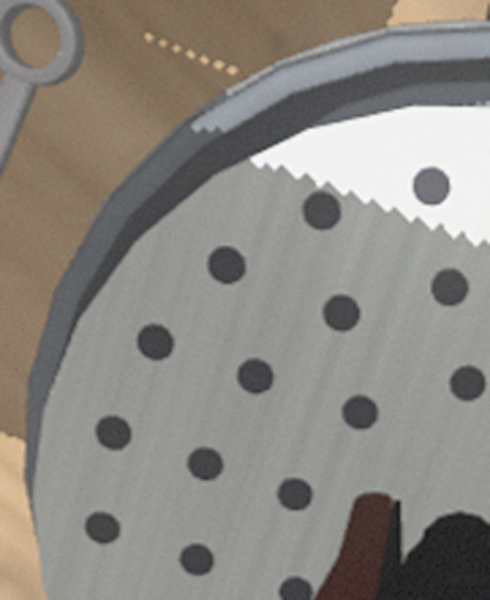

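View pics/w20r2.png

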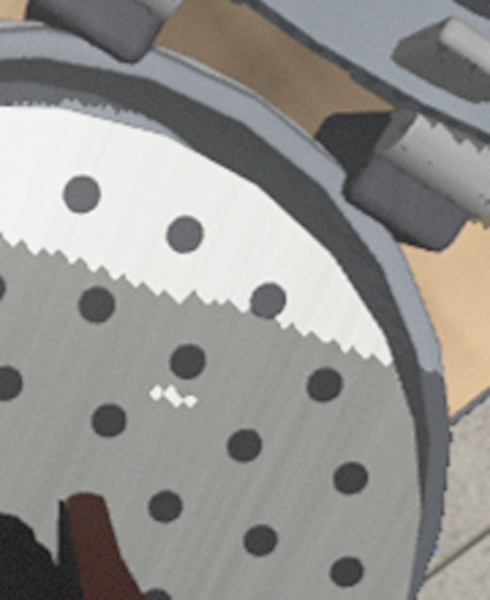

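Run:
```python
from h import *
from scipy.optimize import least_squares
c=dict(np.load('/tmp/w20.npz')); o=obs()
def fit(L,Rr,z,r):
    P=[onz(c,(u+.5)/2.722-.5+90,(v+.5)/2.727-.5+40,z) for u,v in L]+[onz(c,(u+.5)/2.722-.5+260,(v+.5)/2.727-.5+40,z) for u,v in Rr]
    P=np.array(P)[:,:2]
    if r: s=least_squares(lambda q:np.hypot(*(P-q).T)-r,[387,203])
    else: s=least_squares(lambda q:np.hypot(*(P-q[:2]).T)-q[2],[387,203,90])
    return s.x.round(1),s.fun.round(1)
TL=[(26,430),(27,385),(65,270),(112,190),(195,122),(230,92),(385,30),(440,22)];TR=[(448,430),(440,360),(395,240),(260,100),(165,60)]
FL=[(35,490),(40,430),(75,325),(135,240),(250,160),(310,128),(410,105)];FR=[(420,490),(410,420),(388,345),(330,255),(250,180),(170,140),(60,110)]
z=131.5-14.4+9
for a in (0,1):
    print('tub',fit(TL,TR,102,105*a)); print('fl',fit(FL,FR,z,88.5*a))
print(obs()['ee_pos'])
```

```text
tub (array([388.3, 205.1, 102.6]), array([-0.3,  0.3, -0.1,  0.6, -1.1, -0.1,  0.7,  0.9,  0.1,  0. ,  0.2,
        0. , -1.2]))
fl (array([386.8, 203.3,  87.3]), array([-0.2, -0. ,  0.2,  0.3, -0.7,  0.2,  0.4,  0.2, -0.3,  0.1, -0.1,
        0.3, -0.2, -0.2]))
tub (array([390.6, 203.1]), array([-2.1, -1.1, -0.8,  0.4, -0.9,  0.3,  1.3,  1.6, -1.8, -1.4, -0.4,
        0.3, -0.7]))
fl (array([387.9, 202.3]), array([-1.1, -0.7, -0.1,  0.2, -0.6,  0.5,  0.7, -0.7, -1. , -0.3, -0.2,
        0.4,  0. ,  0.1]))
[386.93030015 206.70335428 131.85711733]
```

Run:
```python
from h import *
s=dict(np.load('/tmp/s20.npz'));save(s,'s20z.png',(265,140,350,210),9)
```

```text
(no output)
```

View pics/s20z.png

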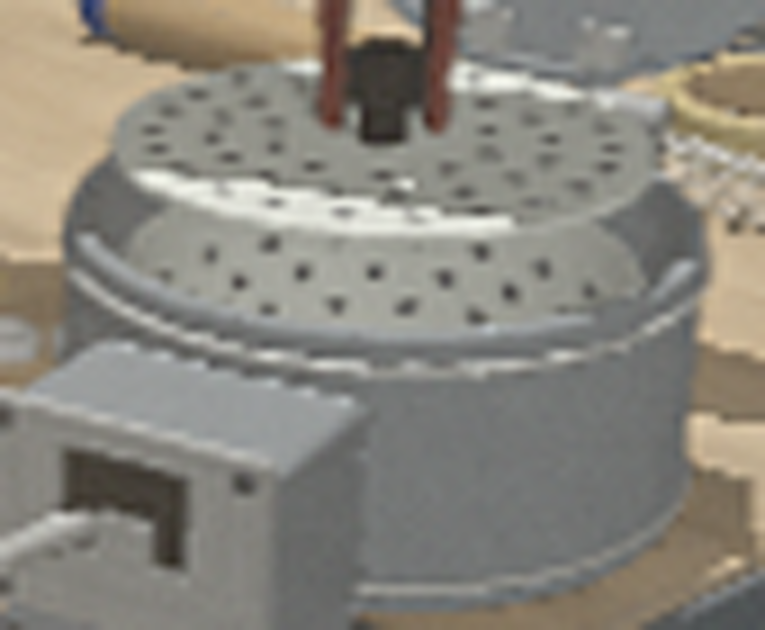

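Run:
```python
from h import *
plan([(388.4,207.5,100),(388.4,207.5,93)])
```

```text
now 28.85 [386.9 206.7 131.9] yheading 46.6 q [ 0.46  0.3   2.1   0.    0.73 -0.35] tilt 0.59 F [ 1.   0.4 -3.4] w 24.0
(388.4, 207.5, 100) -> [-0.4  1.3 31.9] 
(388.4, 207.5, 93) -> [-0.4  1.2 38.9]
```

move_arm --increments '[255, 0, 1, 15, 0, 255, 0, 1, 28, 0, 255, 0, 1, 32, 0, 255, 0, 1, 35, 0, 255, 0, 1, 35, 0]'

```text
t: 29.48
ee_pos: [387.9, 207.6, 96.7]
orientation: [1.158, 2.913, 0.012]
ft_force: [0.2, 0.2, -4.2]
width: 23.9
```

Run:
```python
from h import *
plan([(388.4,207.5,93)])
```

```text
now 29.475 [387.9 207.6  96.7] yheading 46.6 q [ 0.46  0.37  2.12  0.    0.65 -0.35] tilt 0.57 F [ 0.2  0.2 -4.2] w 23.9
(388.4, 207.5, 93) -> [-0.4  0.2  3.7]
```

move_arm --increments '[255, 0, 0, 2, 0, 255, 0, 0, 3, 0, 255, 0, 0, 4, 0, 255, 0, 0, 4, 0]'

```text
t: 29.98
ee_pos: [388.0, 207.7, 92.8]
orientation: [1.158, 2.913, 0.012]
ft_force: [0.1, 0.6, -3.2]
width: 23.8
```

move_arm --increments '[255, 0, 0, 1, 0, 255, 0, 0, 2, 0, 255, 0, 0, 2, 0]'

```text
t: 30.35
ee_pos: [388.2, 207.7, 92.2]
orientation: [1.158, 2.913, 0.013]
ft_force: [-5.5, -3.1, 21.0]
width: 23.6
```

move_arm --increments '[255, 0, 0, -1, 0, 130, 0, 0, -1, 0, 130, 0, 0, -1, 0, 130, 0, 0, -1, 0, 130, 0, 0, -15, 0, 130, 0, 0, -45, 0, 130, 0, 0, -80, 0, 130, 0, 0, -100, 0, 130, 0, 0, -100, 0]'

```text
t: 31.48
ee_pos: [388.4, 207.7, 194.2]
orientation: [1.157, 2.91, 0.018]
ft_force: [0.2, -0.3, 0.0]
width: 43.5
```

Run:
```python
from h import *
plan([])
c=get('wrist');save(c,'w21.png');np.savez('/tmp/w21.npz',**c)
s=get('scene');save(s,'s21.png',(265,130,355,210),8);np.savez('/tmp/s21.npz',**s)
```

```text
now 31.475 [388.4 207.7 194.2] yheading 46.6 q [ 0.46  0.19  2.06  0.    0.89 -0.35] tilt 0.86 F [ 0.2 -0.3  0. ] w 43.5
```

View pics/w21.png

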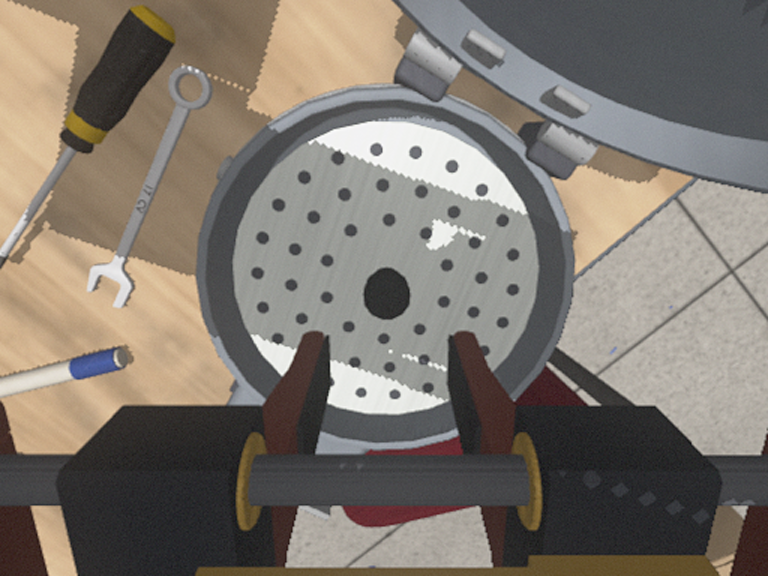

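View pics/s21.png

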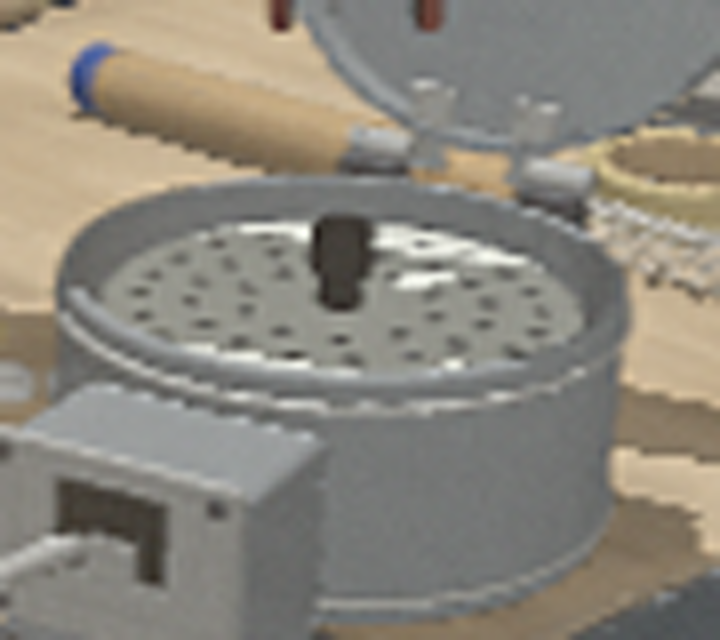

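```bash
cat >> h.py <<'E'
def H(th,x=0,r=246,n=10):
    y=113-r*np.cos(th)+n*np.sin(th); z=105+r*np.sin(th)+n*np.cos(th)
    return D(x,y,z)
E
python3 - <<'E'
from h import *
import h
h.DC=np.array([387.3,204.5])
t=dict(np.load('/tmp/top0.npz'));s=dict(np.load('/tmp/scene0.npz'));w=dict(np.load('/tmp/w15.npz'))
for th in (1.65,1.7,1.75,1.8,1.85):
    print(th,H(th),'top',[((proj(t,H(th,x))-[80,145])*3.7).round(0) for x in (-42,0,42)],'scene',(proj(s,H(th))*1.5).round(0),'w15',[(proj(w,H(th,x))*1.5).round(0) for x in (0,42)])
save(s,'s0h.png',(300,50,380,160),5); save(w,'w15h.png',(100,0,260,150),5)
E
```

```text
1.65 (347.8, 341.3, 349.4) top [array([102., 249.]), array([ 87., 181.]), array([ 72., 115.])] scene [500. 106.] w15 [array([209.,  60.]), array([257., 137.])]
1.7 (344.4, 353.0, 347.7) top [array([ 83., 254.]), array([ 68., 187.]), array([ 53., 120.])] scene [503. 106.] w15 [array([230.,  47.]), array([278., 125.])]
1.75 (341.1, 364.7, 345.3) top [array([ 64., 260.]), array([ 49., 193.]), array([ 35., 126.])] scene [505. 106.] w15 [array([252.,  34.]), array([298., 113.])]
1.8 (337.8, 376.1, 342.3) top [array([ 47., 266.]), array([ 32., 199.]), array([ 17., 132.])] scene [507. 107.] w15 [array([273.,  22.]), array([319., 101.])]
1.85 (334.5, 387.4, 338.7) top [array([ 30., 272.]), array([ 15., 204.]), array([  0., 138.])] scene [510. 109.] w15 [array([295.,  11.]), array([339.,  89.])]
```

View pics/s0h.png

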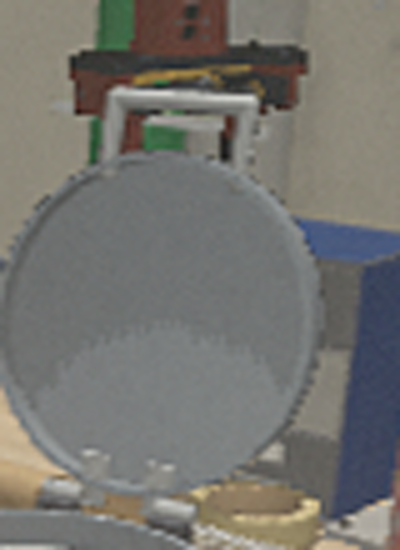

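View pics/w15h.png

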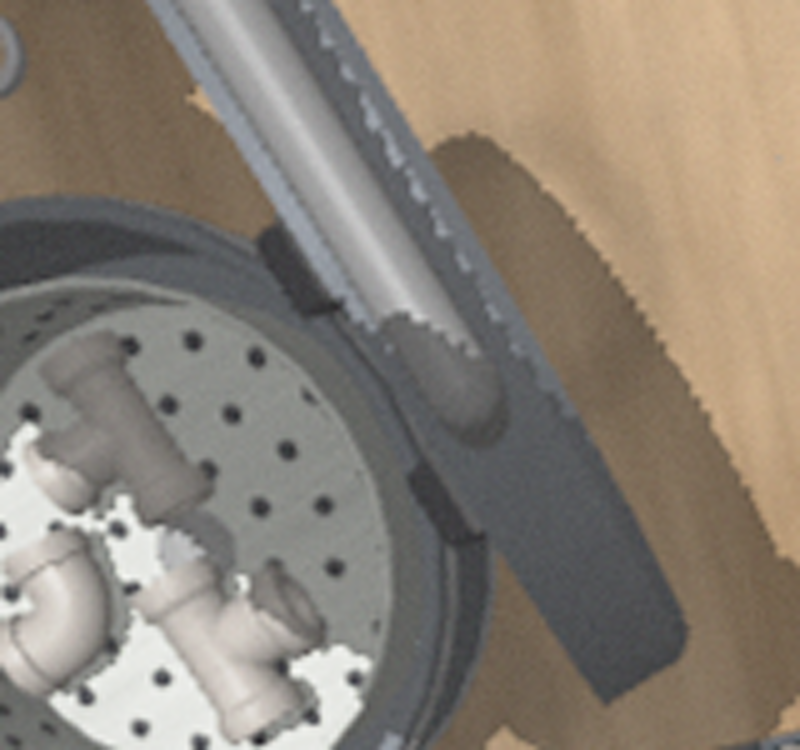

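```bash
sed -i 's/387.4,203.3/387.5,204.8/' h.py
python3 - <<'E'
from h import *
p=H(1.73);print(p)
plan([(388,208,430),(p[0],p[1],410,106.1)])
E
```

```text
(342.6, 360.3, 346.3)
now 31.575 [387.  207.1 192.2] yheading 46.6 q [ 0.46  0.19  2.06  0.    0.88 -0.35] tilt 0.62 F [ 0.4 -0.6  0.8] w 43.1
(388, 208, 430) -> [  -0.9    3.8 -237.8] 
(342.6, 360.3, 410, 106.1) -> [ 136.7   83.1 -217.4] ('yaw', np.float64(-59.5), 'alt', np.float64(120.5))
```

move_arm --increments '[0, 0, 0, -55, 0, 0, 0, 1, -110, 0, 0, 0, 2, -165, 0, 0, 0, 3, -215, -8, 0, 0, 4, -240, -17, 0, 30, 20, -245, -26, 0, 65, 40, -245, -35, 0, 100, 60, -245, -44, 0, 136, 83, -245, -53, 0, 136, 83, -235, -60, 0, 136, 83, -220, -60, 0, 136, 83, -218, -60]'

```text
t: 33.08
ee_pos: [342.6, 358.8, 408.4]
orientation: [-0.449, 3.102, 0.002]
ft_force: [-0.1, -0.4, 0.4]
width: 87.8
```

Run:
```python
from h import *
plan([H(1.73)])
c=get('wrist');save(c,'w22.png');np.savez('/tmp/w22.npz',**c)
s=get('scene');save(s,'s22.png',(250,20,400,150),5)
plan([H(1.73)])
for th in (1.68,1.73,1.78): print(th,[(proj(c,H(th,x))*1.5).round(0) for x in (-42,0,42)])
```

```text
now 33.075 [342.6 358.8 408.4] yheading 106.5 q [ 0.79  0.05  1.69 -0.    1.4  -1.07] tilt 0.42 F [-0.1 -0.4  0.4] w 87.8
(342.6, 360.3, 346.3) -> [ 0.   1.4 62.1] 
now 33.175 [343.1 359.1 409.9] yheading 106.5 q [ 0.79  0.05  1.68 -0.    1.4  -1.07] tilt 0.55 F [-0.2  0.1  0.7] w 87.9
(342.6, 360.3, 346.3) -> [ 0.8  1.2 63.6] 
1.68 [array([366., 221.]), array([367., 306.]), array([368., 383.])]
1.73 [array([393., 220.]), array([392., 305.]), array([392., 382.])]
1.78 [array([418., 219.]), array([416., 303.]), array([415., 379.])]
```

View pics/w22.png

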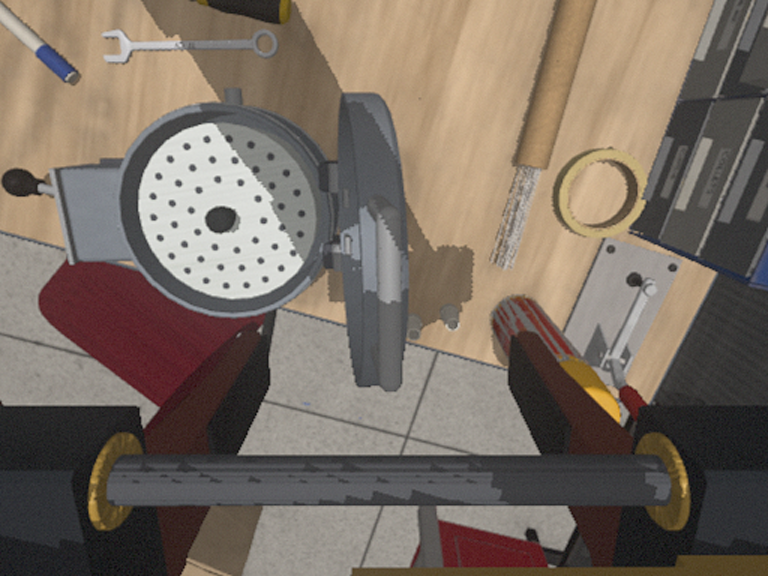

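View pics/s22.png

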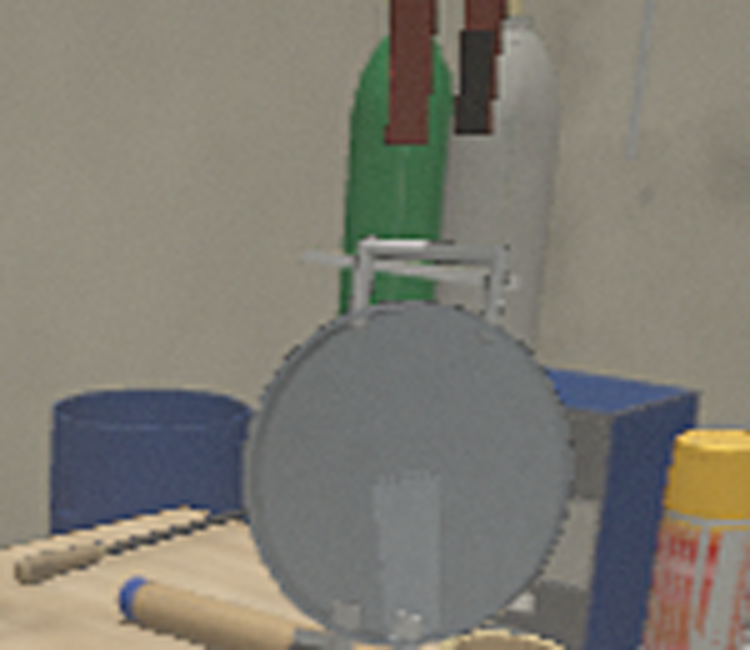

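move_arm --increments '[0, 0, 0, 30, 0, 0, 0, 0, 55, 0, 0, 0, 0, 70, 0, 0, 0, 0, 75, 0, 150, 0, 0, 75, 0, 200, 0, 0, 75, 0, 255, 0, 0, 75, 0, 255, 0, 0, 75, 0, 255, 0, 0, 75, 0, 255, 0, 0, 75, 0, 255, 0, 0, 75, 0, 255, 0, 0, 75, 0]'

```text
t: 34.67
ee_pos: [343.7, 359.5, 334.9]
orientation: [-0.45, 3.1, 0.005]
ft_force: [-1.3, 1.2, 0.2]
width: 11.2
```

Run:
```python
from h import *
plan([H(1.73)])
c=get('wrist');save(c,'w23.png');np.savez('/tmp/w23.npz',**c)
```

```text
now 34.675 [343.7 359.5 334.9] yheading 106.5 q [ 0.79  0.11  1.79 -0.    1.24 -1.07] tilt 0.55 F [-1.3  1.2  0.2] w 11.2
(342.6, 360.3, 346.3) -> [  0.8   1.1 -11.4]
```

View pics/w23.png

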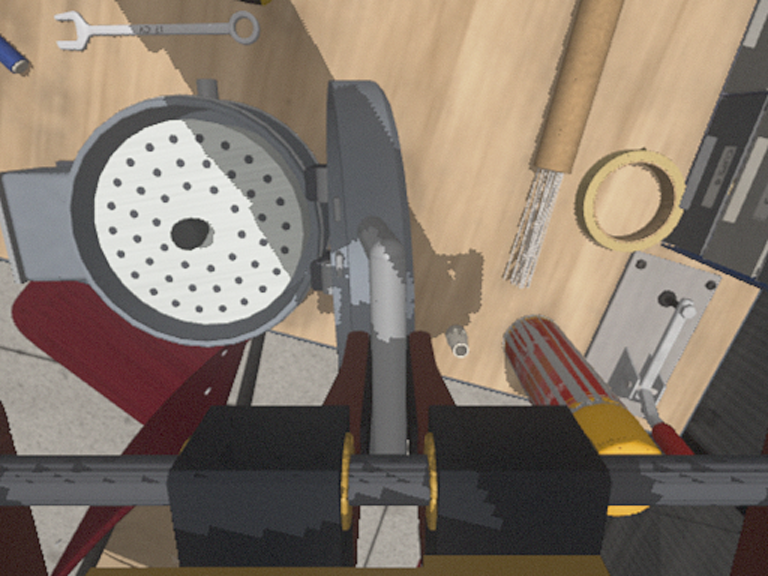

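```bash
cat >> h.py <<'E'
def arc(th0,ths):
    f=lambda t:np.array([113-246*np.cos(t)+10*np.sin(t),105+246*np.sin(t)+10*np.cos(t)])
    for t in ths:
        d=f(t)-f(th0); print(round(t,3),'dy',d[0].round(1),'dz',(-d[1]).round(1))
E
python3 - <<'E'
from h import *
arc(1.726,[1.716,1.70,1.68,1.66,1.635,1.61,1.585,1.56,1.535,1.51,1.49,1.48])
E
```

```text
1.716 dy -2.4 dz -0.5
1.7 dy -6.3 dz -1.2
1.68 dy -11.2 dz -1.9
1.66 dy -16.0 dz -2.6
1.635 dy -22.1 dz -3.4
1.61 dy -28.3 dz -3.9
1.585 dy -34.4 dz -4.3
1.56 dy -40.6 dz -4.6
1.535 dy -46.7 dz -4.7
1.51 dy -52.9 dz -4.7
1.49 dy -57.8 dz -4.5
1.48 dy -60.3 dz -4.4
```

move_arm --increments '[255, 0, -2.4, -0.5, 0, 255, 0, -6.3, -1.2, 0, 255, 0, -11.2, -1.9, 0, 255, 0, -16, -2.6, 0, 255, 0, -22, -3.4, 0, 255, 0, -28, -3.9, 0, 255, 0, -34.4, -4.3, 0, 255, 0, -40.6, -4.6, 0, 255, 0, -46.7, -4.7, 0, 255, 0, -53, -4.7, 0, 255, 0, -58, -4.5, 0, 255, 0, -60, -4.4, 0]'

```text
t: 36.22
ee_pos: [361.2, 301.7, 339.3]
orientation: [-0.449, 3.099, 0.005]
ft_force: [4.0, 3.8, 3.6]
width: 11.2
```

```bash
cat >> h.py <<'E'
def thnow(off):
    o=obs();p=o['ee_pos'];y=-(p[0]-DC[0])*np.sin(DY)+(p[1]-DC[1])*np.cos(DY);z=p[2]+off
    x=(p[0]-DC[0])*np.cos(DY)+(p[1]-DC[1])*np.sin(DY)
    r=np.hypot(113-y,z-105); th=np.arctan2(z-105,113-y)-np.arctan2(10,246)
    print('x',x.round(1),'y',y.round(1),'zbar',z.round(1),'r',r.round(1),'th',th.round(3)); return th
E
python3 - <<'E'
from h import *
plan([]);thnow(11.4)
s=get('scene');save(s,'s24.png',(230,20,400,170),4.5)
E
```

```text
now 36.225 [361.2 301.7 339.3] yheading 106.5 q [ 0.67  0.06  1.83 -0.    1.24 -1.19] tilt 0.59 F [4.  3.8 3.6] w 11.2
x 1.6 y 100.4 zbar 350.7 r 246.0 th 1.479
```

View pics/s24.png

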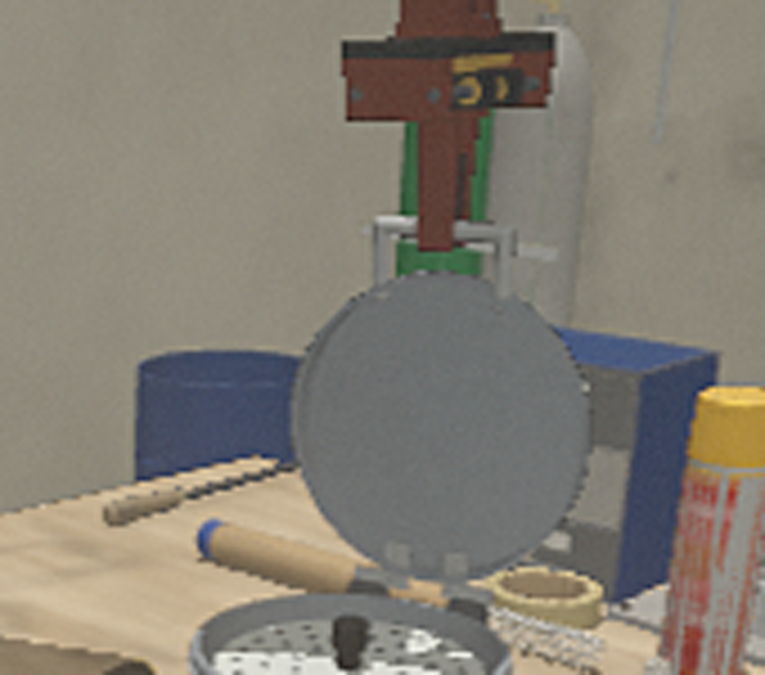

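Run:
```python
from h import *
arc(1.479,1.479-np.array([.015,.04,.07,.1,.13,.16,.19,.22,.25,.28,.31,.34]))
```

```text
1.464 dy -3.7 dz 0.2
1.439 dy -9.8 dz 0.7
1.409 dy -17.2 dz 1.5
1.379 dy -24.5 dz 2.5
1.349 dy -31.8 dz 3.7
1.319 dy -39.0 dz 5.1
1.289 dy -46.2 dz 6.8
1.259 dy -53.4 dz 8.7
1.229 dy -60.4 dz 10.8
1.199 dy -67.5 dz 13.1
1.169 dy -74.4 dz 15.6
1.139 dy -81.3 dz 18.3
```

move_arm --increments '[255, 0, -3.7, 0.2, 0, 255, 0, -9.8, 0.7, 0, 255, 0, -17.2, 1.5, 0, 255, 0, -24.5, 2.5, 0, 255, 0, -31.8, 3.7, 0, 255, 0, -39, 5, 0, 255, 0, -46, 6.8, 0, 255, 0, -53.4, 8.7, 0, 255, 0, -60.4, 10.8, 0, 255, 0, -67.5, 13, 0, 255, 0, -74.4, 15.6, 0, 255, 0, -81.3, 18.3, 0]'

```text
t: 37.78
ee_pos: [384.4, 223.2, 320.5]
orientation: [-0.449, 3.1, 0.004]
ft_force: [-0.5, 2.2, 0.5]
width: 11.3
```

Run:
```python
from h import *
plan([]);t=thnow(11.4)
arc(t,t-np.array([.015,.04,.07,.1,.13,.16,.19,.22,.25,.28,.31,.34]))
```

```text
now 37.775 [384.4 223.2 320.5] yheading 106.5 q [ 0.5   0.03  1.91 -0.    1.2  -1.36] tilt 0.57 F [-0.5  2.2  0.5] w 11.3
x 2.2 y 18.6 zbar 331.9 r 245.8 th 1.136
1.121 dy -3.4 dz 1.4
1.096 dy -9.0 dz 4.0
1.066 dy -15.7 dz 7.2
1.036 dy -22.2 dz 10.6
1.006 dy -28.7 dz 14.2
0.976 dy -35.0 dz 18.0
0.946 dy -41.2 dz 22.0
0.916 dy -47.3 dz 26.1
0.886 dy -53.3 dz 30.5
0.856 dy -59.1 dz 35.0
0.826 dy -64.8 dz 39.7
0.796 dy -70.4 dz 44.6
```

move_arm --increments '[255, 0, -3.4, 1.4, 0, 255, 0, -9, 4, 0, 255, 0, -15.7, 7.2, 0, 255, 0, -22.2, 10.6, 0, 255, 0, -28.7, 14.2, 0, 255, 0, -35, 18, 0, 255, 0, -41.2, 22, 0, 255, 0, -47.3, 26, 0, 255, 0, -53.3, 30.5, 0, 255, 0, -59, 35, 0, 255, 0, -64.8, 39.7, 0, 255, 0, -70.4, 44.6, 0]'

```text
t: 39.28
ee_pos: [404.8, 155.4, 275.5]
orientation: [-0.449, 3.1, 0.004]
ft_force: [-0.9, 2.7, -0.4]
width: 11.2
```

Run:
```python
from h import *
plan([]);t=thnow(11.4)
s=get('scene');save(s,'s25.png',(230,20,400,220),3)
arc(t,t-np.array([.015,.035,.06,.085,.11,.135,.16,.185,.21,.235,.26,.285]))
```

```text
now 39.275 [404.8 155.4 275.5] yheading 106.5 q [ 0.34  0.06  1.98  0.    1.09 -1.52] tilt 0.55 F [-0.9  2.7 -0.4] w 11.2
x 2.9 y -52.2 zbar 286.9 r 245.7 th 0.793
0.778 dy -2.7 dz 2.5
0.758 dy -6.3 dz 5.9
0.733 dy -10.6 dz 10.3
0.708 dy -14.9 dz 14.7
0.683 dy -19.0 dz 19.3
0.658 dy -23.0 dz 23.9
0.633 dy -26.9 dz 28.7
0.608 dy -30.7 dz 33.6
0.583 dy -34.3 dz 38.5
0.558 dy -37.9 dz 43.6
0.533 dy -41.3 dz 48.7
0.508 dy -44.6 dz 53.9
```

View pics/s25.png

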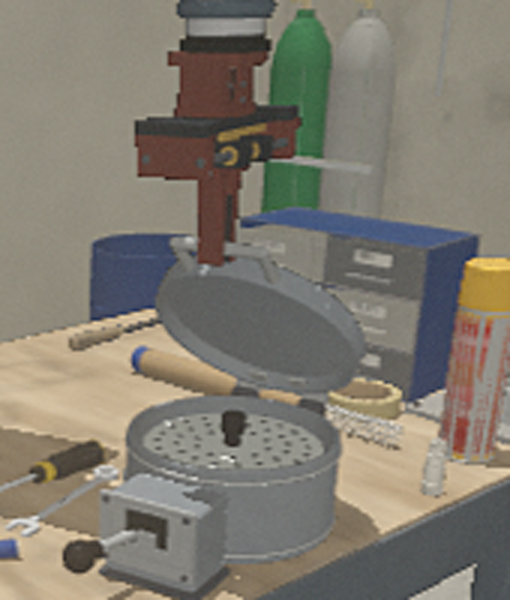

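move_arm --increments '[255, 0, -2.7, 2.5, 0, 255, 0, -6.3, 5.9, 0, 255, 0, -10.6, 10.3, 0, 255, 0, -14.9, 14.7, 0, 255, 0, -19, 19.3, 0, 255, 0, -23, 24, 0, 255, 0, -27, 28.7, 0, 255, 0, -30.7, 33.6, 0, 255, 0, -34.3, 38.5, 0, 255, 0, -38, 43.6, 0, 255, 0, -41.3, 48.7, 0, 255, 0, -44.6, 54, 0]'

```text
t: 40.83
ee_pos: [417.9, 112.1, 220.5]
orientation: [-0.45, 3.101, 0.003]
ft_force: [-2.5, 0.4, 0.9]
width: 11.4
```

Run:
```python
from h import *
plan([]);t=thnow(11.4)
s=get('scene');save(s,'s26.png',(230,60,400,220),4)
arc(t,t-np.array([.015,.035,.06,.08,.1,.12,.14,.16,.18,.2,.22,.24]))
```

```text
now 40.825 [417.9 112.1 220.5] yheading 106.5 q [ 0.23  0.13  2.04  0.    0.95 -1.63] tilt 0.5 F [-2.5  0.4  0.9] w 11.4
x 3.5 y -97.5 zbar 231.9 r 245.8 th 0.502
0.487 dy -1.9 dz 3.2
0.467 dy -4.3 dz 7.5
0.442 dy -7.2 dz 12.9
0.422 dy -9.5 dz 17.3
0.402 dy -11.6 dz 21.7
0.382 dy -13.7 dz 26.2
0.362 dy -15.7 dz 30.7
0.342 dy -17.6 dz 35.2
0.322 dy -19.3 dz 39.8
0.302 dy -21.0 dz 44.4
0.282 dy -22.6 dz 49.1
0.262 dy -24.2 dz 53.8
```

View pics/s26.png

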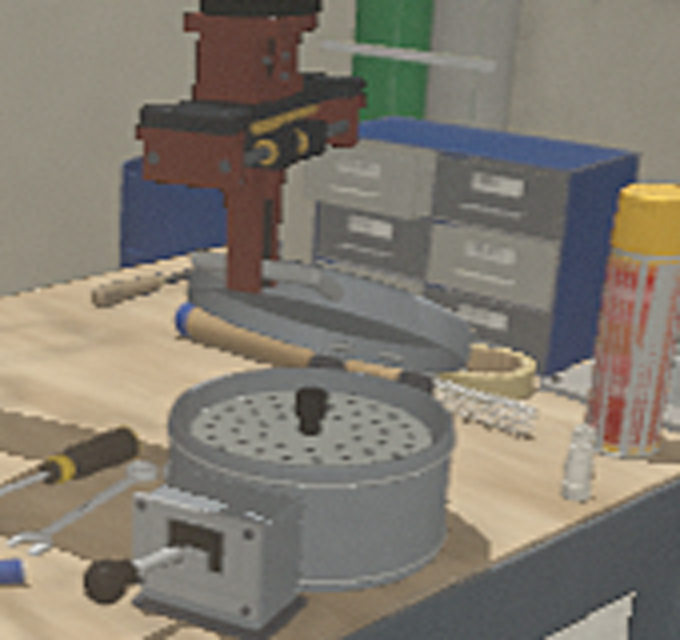

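Closing smoothly with low forces; continuing the arc.

move_arm --increments '[255, 0, -1.9, 3.2, 0, 255, 0, -4.3, 7.5, 0, 255, 0, -7.2, 12.9, 0, 255, 0, -9.5, 17.3, 0, 255, 0, -11.6, 21.7, 0, 255, 0, -13.7, 26.2, 0, 255, 0, -15.7, 30.7, 0, 255, 0, -17.6, 35.2, 0, 255, 0, -19.3, 39.8, 0, 255, 0, -21, 44.4, 0, 255, 0, -22.6, 49, 0, 255, 0, -24, 53.8, 0]'

```text
t: 42.38
ee_pos: [425.1, 88.6, 165.8]
orientation: [-0.45, 3.101, 0.002]
ft_force: [-1.8, -3.6, 1.1]
width: 11.5
```

Run:
```python
from h import *
plan([]);t=thnow(11.4)
arc(t,t-np.array([.01,.025,.045,.065,.085,.1,.115,.13,.145,.16,.175,.19]))
```

```text
now 42.375 [425.1  88.6 165.8] yheading 106.5 q [ 0.18  0.23  2.09  0.    0.82 -1.68] tilt 0.47 F [-1.8 -3.6  1.1] w 11.5
x 3.9 y -122.1 zbar 177.2 r 246.0 th 0.257
0.247 dy -0.7 dz 2.4
0.232 dy -1.7 dz 5.9
0.212 dy -3.0 dz 10.7
0.192 dy -4.2 dz 15.4
0.172 dy -5.3 dz 20.2
0.157 dy -6.0 dz 23.9
0.142 dy -6.7 dz 27.5
0.127 dy -7.4 dz 31.1
0.112 dy -8.0 dz 34.8
0.097 dy -8.5 dz 38.4
0.082 dy -9.0 dz 42.1
0.067 dy -9.4 dz 45.7
```

move_arm --increments '[255, 0, -0.7, 2.4, 0, 255, 0, -1.7, 5.9, 0, 255, 0, -3, 10.7, 0, 255, 0, -4.2, 15.4, 0, 255, 0, -5.3, 20, 0, 255, 0, -6, 24, 0, 255, 0, -6.7, 27.5, 0, 255, 0, -7.4, 31, 0, 255, 0, -8, 34.8, 0, 255, 0, -8.5, 38.4, 0, 255, 0, -9, 42, 0, 255, 0, -9.4, 45.7, 0]'

```text
t: 43.88
ee_pos: [428.1, 79.1, 119.8]
orientation: [-0.451, 3.101, 0.0]
ft_force: [-2.2, -8.3, 0.5]
width: 11.4
```

Run:
```python
from h import *
plan([]);t=thnow(11.4)
arc(t,[.055,.045,.035,.025,.015,.008,0.0,-.005,-.01])
s=get('scene');save(s,'s27.png',(230,60,400,220),4)
```

```text
now 43.875 [428.1  79.1 119.8] yheading 106.5 q [ 0.16  0.32  2.11  0.    0.7  -1.7 ] tilt 0.45 F [-2.2 -8.3  0.5] w 11.4
x 4.1 y -132.0 zbar 131.2 r 246.4 th 0.066
0.055 dy -0.3 dz 2.6
0.045 dy -0.5 dz 5.1
0.035 dy -0.7 dz 7.5
0.025 dy -0.9 dz 10.0
0.015 dy -1.0 dz 12.5
0.008 dy -1.1 dz 14.2
0.0 dy -1.2 dz 16.1
-0.005 dy -1.2 dz 17.4
-0.01 dy -1.3 dz 18.6
```

View pics/s27.png

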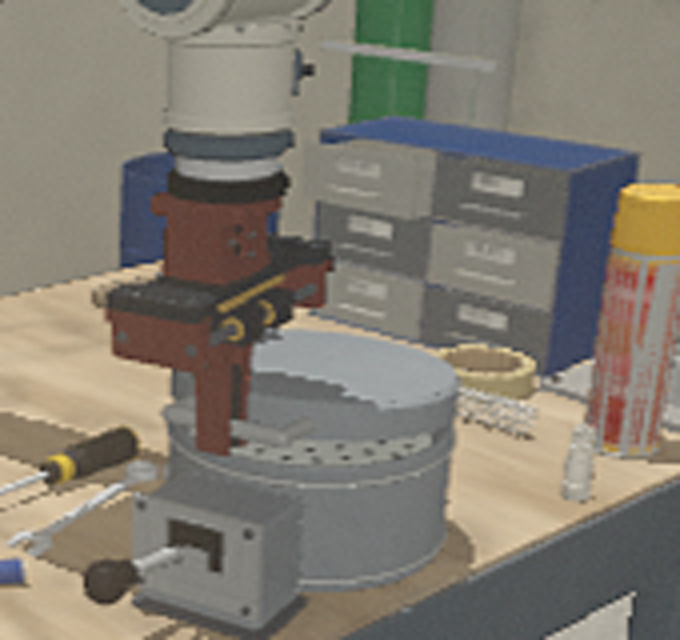

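move_arm --increments '[255, 0, 0.5, 2, 0, 255, 0, 0.5, 4, 0, 255, 0, 0.5, 6, 0, 255, 0, 0.5, 8, 0, 255, 0, 0.3, 10, 0, 255, 0, 0.2, 12, 0, 255, 0, 0, 13.5, 0, 255, 0, 0, 15, 0, 255, 0, 0, 16, 0, 255, 0, 0, 16, 0]'

```text
t: 45.18
ee_pos: [428.5, 77.7, 103.1]
orientation: [-0.452, 3.101, -0.003]
ft_force: [1.5, -14.9, -1.1]
width: 11.0
```

Run:
```python
from h import *
plan([]);t=thnow(11.4)
s=get('scene');save(s,'s28.png',(230,60,400,220),4)
```

```text
now 45.175 [428.5  77.7 103.1] yheading 106.6 q [ 0.15  0.35  2.12 -0.    0.66 -1.7 ] tilt 0.46 F [  1.5 -14.9  -1.1] w 11.0
x 4.1 y -133.5 zbar 114.5 r 246.7 th -0.002
```

View pics/s28.png

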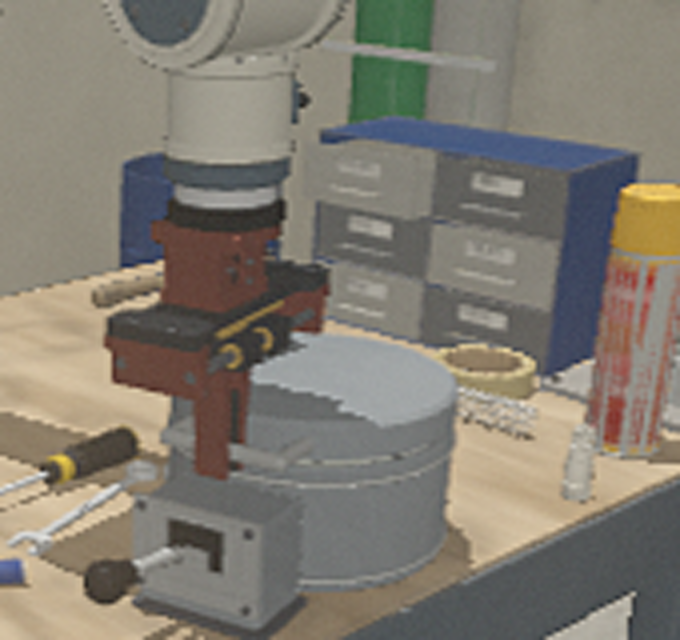

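move_arm --increments '[255, 0, -1, 1, 0, 255, 0, -1.5, 2, 0, 255, 0, -1.5, 3, 0, 255, 0, -1.5, 3, 0]'

```text
t: 45.72
ee_pos: [428.6, 77.3, 99.7]
orientation: [-0.451, 3.102, -0.0]
ft_force: [-3.7, 6.6, -3.1]
width: 11.3
```

Run:
```python
from h import *
plan([])
c=get('wrist');save(c,'w29.png')
s=get('scene');save(s,'s29.png',(265,130,355,210),8)
```

```text
now 45.725 [428.6  77.3  99.7] yheading 106.5 q [ 0.15  0.36  2.12 -0.    0.65 -1.71] tilt 0.42 F [-3.7  6.6 -3.1] w 11.3
```

View pics/w29.png

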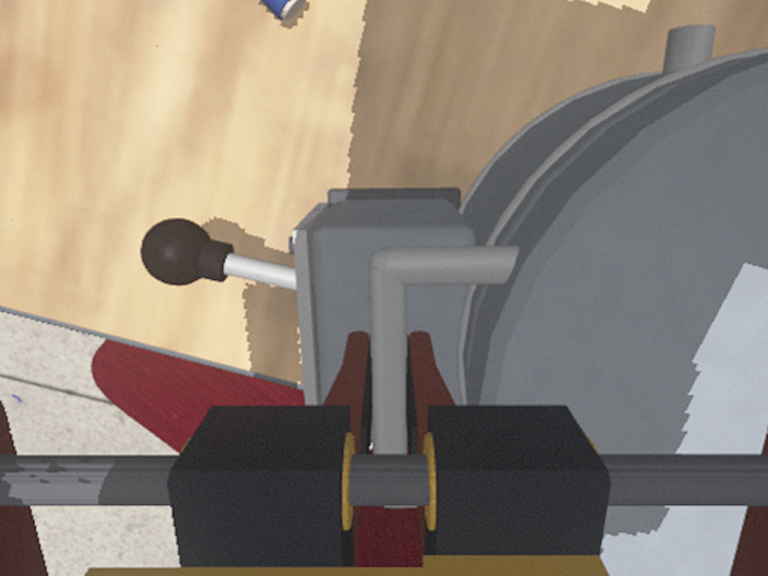

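View pics/s29.png

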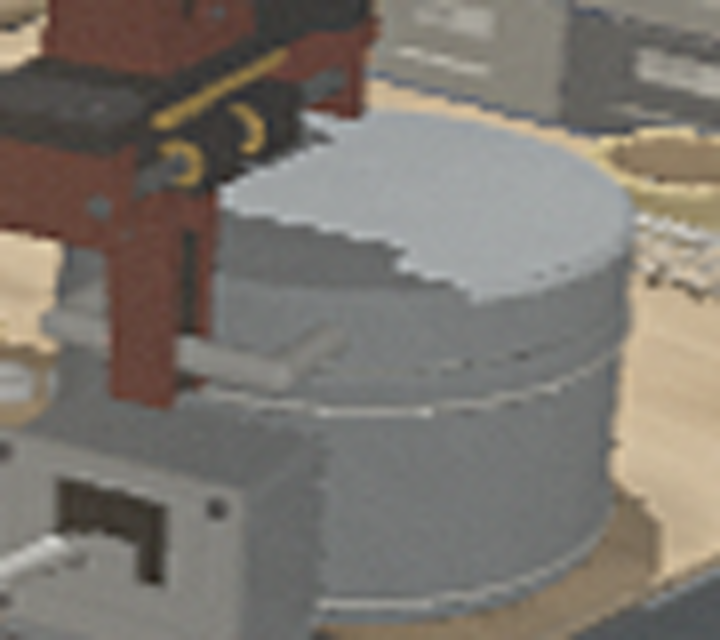

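move_arm --increments '[190, 0, 0, 0, 0, 190, 0, 0, 0, 0, 190, 0, 0, 0, 0, 190, 0, 0, -15, 0, 190, 0, 0, -35, 0, 190, 0, 0, -60, 0, 190, 0, 0, -60, 0]'

```text
t: 46.7
ee_pos: [429.6, 77.4, 161.1]
orientation: [-0.45, 3.098, -0.0]
ft_force: [0.2, -0.3, -0.7]
width: 22.5
```

Run:
```python
from h import *
plan([])
c=get('wrist');save(c,'w30.png');np.savez('/tmp/w30.npz',**c)
for th in (0,.03,.06): print([(proj(c,H(th,x))*1.5).round(0) for x in (-42,0)])
s=get('scene');save(s,'s30.png',(265,130,355,210),8);np.savez('/tmp/s30.npz',**s)
for th in (0,.03,.06): print([(proj(s,H(th,x))*8-[265*8,130*8]).round(0) for x in (-42,0,42)])
```

```text
now 46.7 [429.6  77.4 161.1] yheading 106.5 q [ 0.15  0.24  2.09 -0.    0.8  -1.71] tilt 0.66 F [ 0.2 -0.3 -0.7] w 22.5
[array([393., 213.]), array([392., 305.])]
[array([394., 217.]), array([393., 311.])]
[array([396., 220.]), array([394., 318.])]
[array([ 44., 323.]), array([150., 349.]), array([261., 377.])]
[array([ 45., 302.]), array([151., 329.]), array([262., 356.])]
[array([ 46., 282.]), array([153., 308.]), array([264., 334.])]
```

View pics/w30.png

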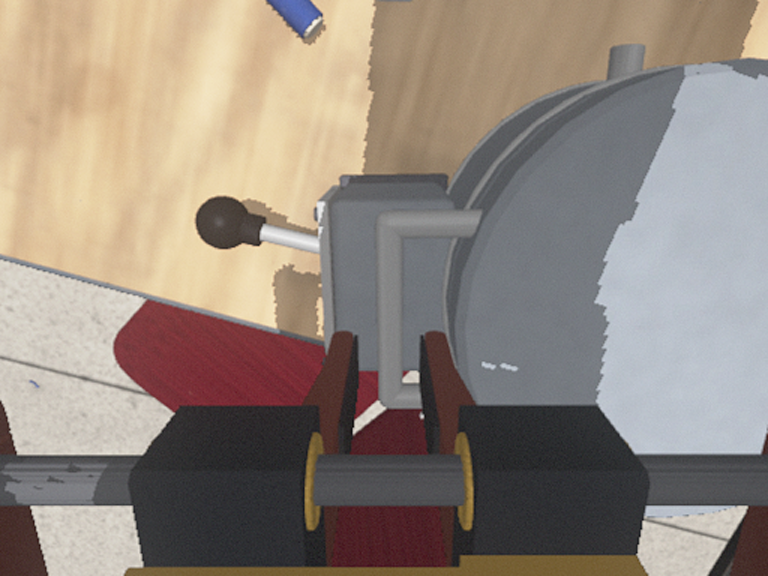

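View pics/s30.png

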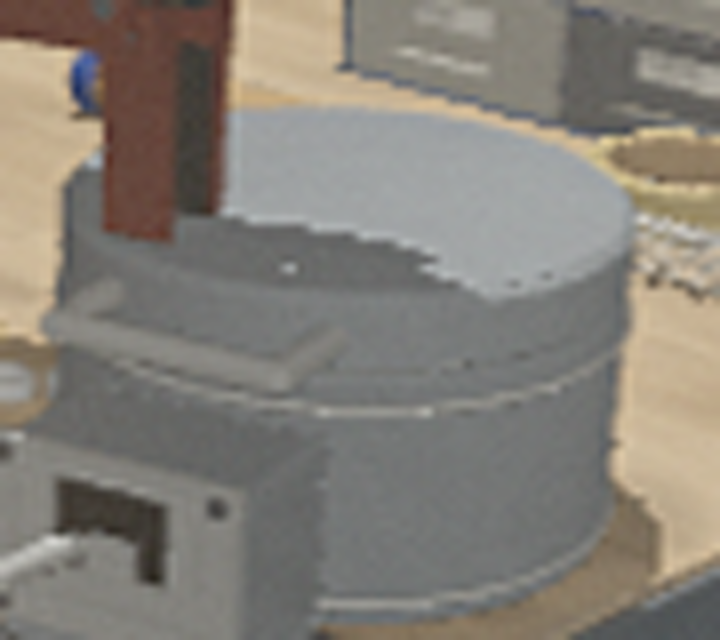

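move_arm --increments '[255, 0, 0, 0, 0, 255, 0, 0, 10, 0, 255, 0, 0, 20, 0, 255, 0, 0, 30, 0, 255, 0, 0, 35, 0, 255, 0, 0, 38, 0, 255, 0, 0, 39, 0, 255, 0, 0, 39, 0]'

```text
t: 47.8
ee_pos: [428.3, 77.2, 121.1]
orientation: [-0.451, 3.101, -0.0]
ft_force: [-3.0, -0.5, 8.1]
width: 0.4
```

move_arm --increments '[255, 0, 0, 1, 0, 255, 0, 0, 2, 0, 255, 0, 0, 2, 0]'

```text
t: 48.18
ee_pos: [428.4, 77.2, 120.8]
orientation: [-0.451, 3.101, -0.0]
ft_force: [-8.7, -1.0, 25.6]
width: 0.4
```

Run:
```python
from h import *
plan([(428,77,200),D(-31.4,-226,150,0)])
```

```text
now 48.175 [428.4  77.2 120.8] yheading 106.5 q [ 0.15  0.31  2.11 -0.    0.71 -1.71] tilt 0.45 F [-8.7 -1.  25.6] w 0.4
(428, 77, 200) -> [ -0.2  -0.2 -79.2] 
(420.0, -21.0, 150.0, 16.1) -> [ 35.8 -91.8 -29.3] ('yaw', np.float64(90.4), 'alt', np.float64(-89.6))
```

move_arm --increments '[255, 0, 0, -20, 0, 255, 0, 0, -60, 5, 0, 5, -10, -80, 15, 0, 10, -30, -80, 25, 0, 15, -50, -80, 35, 0, 20, -65, -80, 45, 0, 25, -80, -80, 55, 0, 30, -92, -75, 65, 0, 36, -92, -60, 75, 0, 36, -92, -40, 85, 0, 36, -92, -29, 90, 0, 36, -92, -29, 90]'

```text
t: 49.68
ee_pos: [419.4, -21.2, 149.2]
orientation: [1.875, 2.515, 0.007]
ft_force: [-0.7, -1.3, 1.4]
width: 87.9
```

Run:
```python
from h import *
plan([])
c=get('wrist');save(c,'w31.png');np.savez('/tmp/w31.npz',**c)
plan([])
g=cv2.cvtColor(c['img'],cv2.COLOR_RGB2GRAY)
print((proj(c,D(-31.4,-226,52))*1.5))
```

```text
now 49.675 [419.4 -21.2 149.2] yheading 16.6 q [-0.08  0.24  2.13  0.    0.77 -0.37] tilt 0.38 F [-0.7 -1.3  1.4] w 87.9
now 49.725 [419.8 -21.2 149.7] yheading 16.6 q [-0.08  0.24  2.13  0.    0.77 -0.37] tilt 0.43 F [0.7 0.6 0.2] w 87.9
[391.21706119 280.21200776]
```

View pics/w31.png

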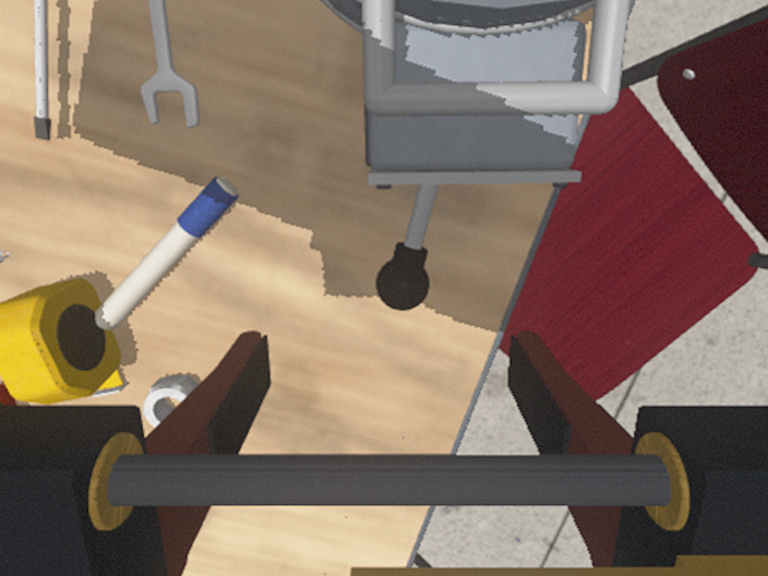

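move_arm --increments '[0, -1, 4, 30, 0, 0, -2, 7, 60, 0, 0, -2, 7, 80, 0, 0, -2, 7, 80, 0]'

```text
t: 50.22
ee_pos: [427.3, -21.0, 69.3]
orientation: [1.872, 2.518, 0.007]
ft_force: [0.7, -0.1, -0.5]
width: 88.0
```

Run:
```python
from h import *
c=get('wrist');save(c,'w32.png');np.savez('/tmp/w32.npz',**c)
plan([]);o=obs();T=T_tool(o)
p=(T@[0,0,0,1])[:3];p[2]=52;print(proj(c,p)*1.5)
```

```text
now 50.275 [427.9 -21.   70. ] yheading 16.7 q [-0.08  0.41  2.15  0.    0.57 -0.37] tilt 0.42 F [ 0.7 -1.1  0.5] w 87.8
[393.38547009 339.58134404]
```

View pics/w32.png

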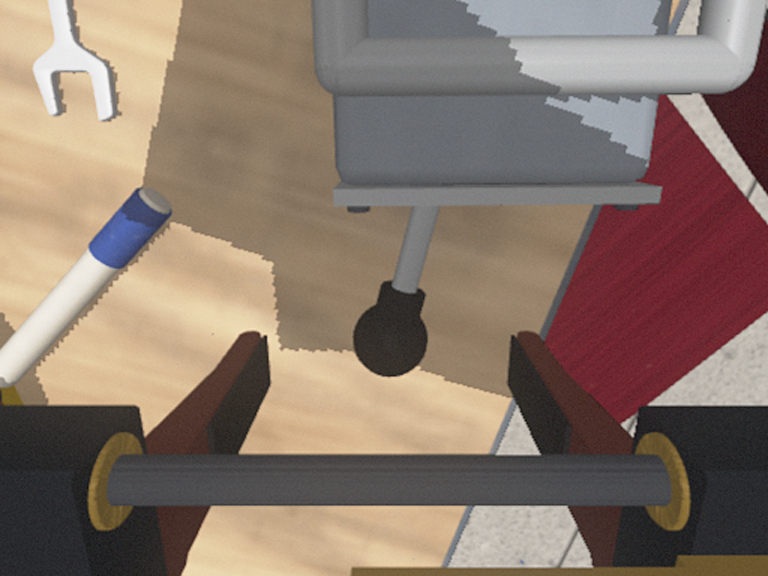

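move_arm --increments '[0, 0, 0, 20, 0, 0, 0, 0, 34, 0, 0, 0, 0, 37, 0, 150, 0, 0, 37, 0, 255, 0, 0, 37, 0, 255, 0, 0, 37, 0, 255, 0, 0, 37, 0, 255, 0, 0, 37, 0, 255, 0, 0, 37, 0, 255, 0, 0, 37, 0]'

```text
t: 51.52
ee_pos: [428.1, -21.0, 33.0]
orientation: [1.872, 2.517, 0.008]
ft_force: [-0.4, -0.7, -0.1]
width: 28.7
```

Run:
```python
from h import *
plan([])
c=get('wrist');save(c,'w33.png')
s=get('scene');save(s,'s33.png',(220,130,340,220),6)
```

```text
now 51.525 [428.1 -21.   33. ] yheading 16.7 q [-0.08  0.5   2.16  0.    0.48 -0.37] tilt 0.41 F [-0.4 -0.7 -0.1] w 28.7
```

View pics/w33.png

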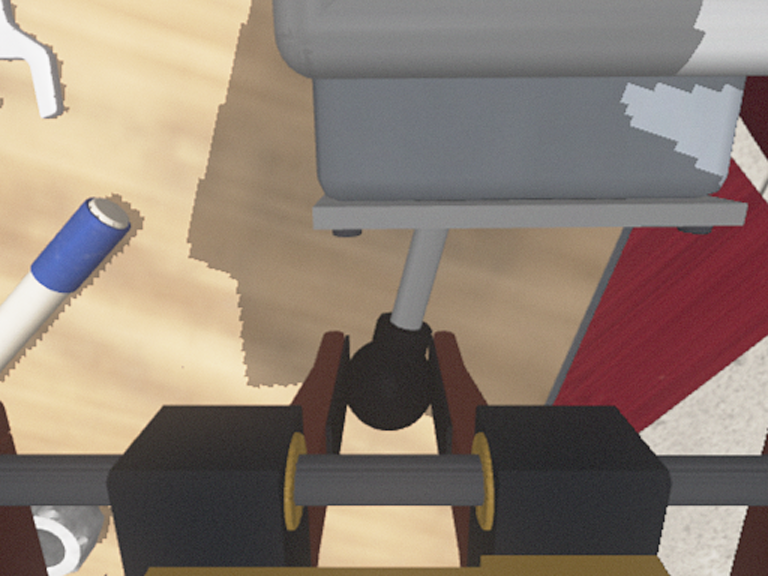

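View pics/s33.png

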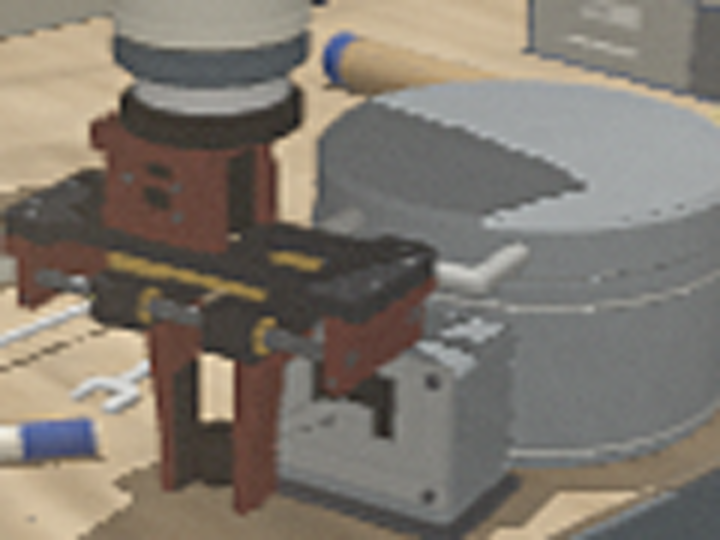

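move_arm --increments '[255, 0.5, 0, -8, 0, 255, 1, 0.3, -16, 0, 255, 2.5, 0.6, -24, 0, 255, 4, 1, -32, 0, 255, 4, 1, -33, 0, 255, 4, 1, -33, 0]'

```text
t: 52.38
ee_pos: [427.7, -16.6, 66.1]
orientation: [1.872, 2.517, 0.009]
ft_force: [1.2, 4.9, -4.7]
width: 28.7
```

Run:
```python
from h import *
plan([])
c=get('wrist');save(c,'w34.png')
```

```text
now 52.375 [427.7 -16.6  66.1] yheading 16.7 q [-0.07  0.42  2.15  0.    0.56 -0.36] tilt 0.43 F [ 1.2  4.9 -4.7] w 28.7
```

View pics/w34.png

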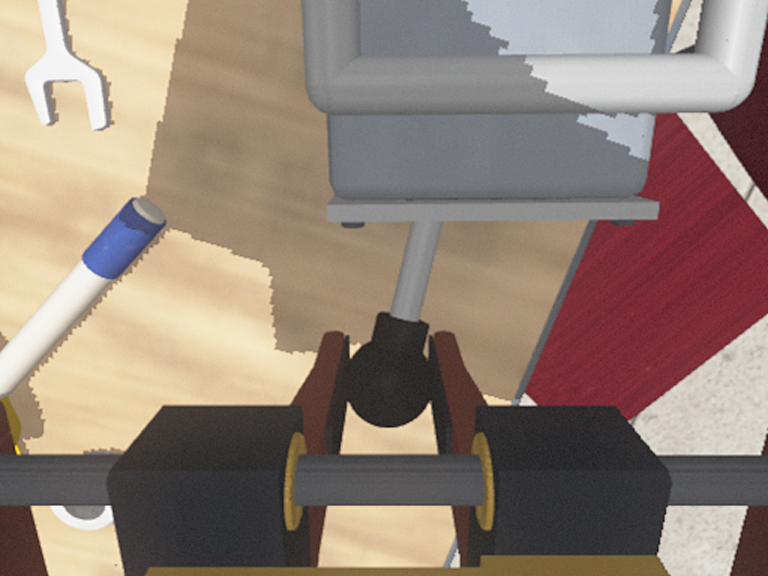

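move_arm --increments '[255, -1, 6, 0, 0, 255, -2, 12, 0, 0, 255, -2.7, 18, 0, 0, 255, -3, 24, 0, 0, 255, -3, 30, 0, 0, 255, -2.8, 36.5, 0, 0, 255, -2.2, 43, 0, 0, 255, -1.3, 49, 0, 0, 255, 0, 55, 0, 0, 255, 1.4, 61, 0, 0, 255, 1.4, 61, 0, 0]'

```text
t: 53.8
ee_pos: [487.1, 1.8, 66.5]
orientation: [1.87, 2.516, 0.009]
ft_force: [1.0, -6.0, -1.0]
width: 28.3
```

Run:
```python
from h import *
plan([])
c=get('wrist');save(c,'w35.png')
```

```text
now 53.8 [487.1   1.8  66.5] yheading 16.8 q [-0.02  0.48  2.03  0.    0.63 -0.31] tilt 0.52 F [ 1. -6. -1.] w 28.3
```

View pics/w35.png

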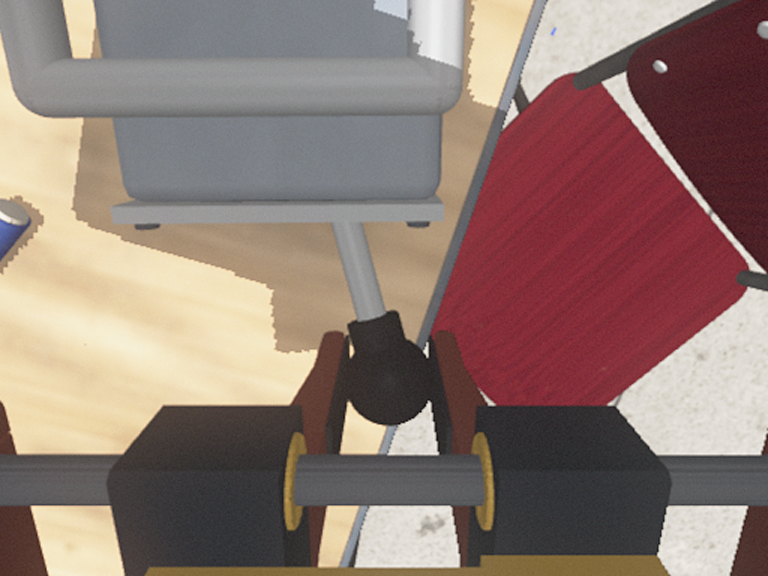

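move_arm --increments '[255, -1, 0.3, 8, 0, 255, -2.5, 0.6, 16, 0, 255, -3.3, 0.8, 24, 0, 255, -4, 1, 30, 0, 255, -4, 1, 33, 0, 255, -4, 1, 33, 0]'

```text
t: 54.6
ee_pos: [489.4, -1.6, 33.7]
orientation: [1.87, 2.516, 0.009]
ft_force: [-2.8, 1.0, 5.0]
width: 28.7
```

Run:
```python
from h import *
plan([])
c=get('wrist');save(c,'w36.png')
```

```text
now 54.6 [489.4  -1.6  33.7] yheading 16.7 q [-0.03  0.54  2.03  0.    0.56 -0.32] tilt 0.52 F [-2.8  1.   5. ] w 28.7
```

View pics/w36.png

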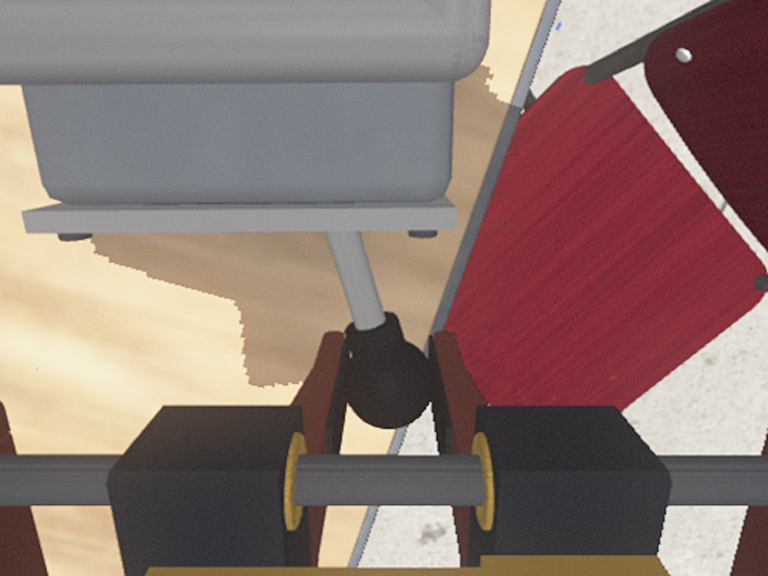

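move_arm --increments '[60, 0, 0, 0, 0, 60, 0, 0, 0, 0, 60, 0, 0, 0, 0, 60, 0, 0, 0, 0, 60, 0, 0, -20, 0, 60, 0, 0, -60, 0, 60, 0, 0, -110, 0, 60, 0, 0, -160, 0, 60, -40, 0, -180, 0, 60, -60, -20, -180, 0, 60, -60, -20, -180, 0]'

```text
t: 56.02
ee_pos: [485.2, -65.9, 213.9]
orientation: [1.873, 2.514, 0.009]
ft_force: [0.0, 0.0, -0.1]
width: 66.4
```

Run:
```python
from h import *
plan([])
c=get('wrist');save(c,'w37.png')
s=get('scene');save(s,'s37.png',(220,130,350,220),6)
t=get('top');save(t,'t37.png',(80,145,430,260),2.2)
```

```text
now 56.025 [485.2 -65.9 213.9] yheading 16.6 q [-0.16  0.23  1.94  0.    0.96 -0.45] tilt 0.52 F [ 0.   0.  -0.1] w 66.4
```

View pics/w37.png

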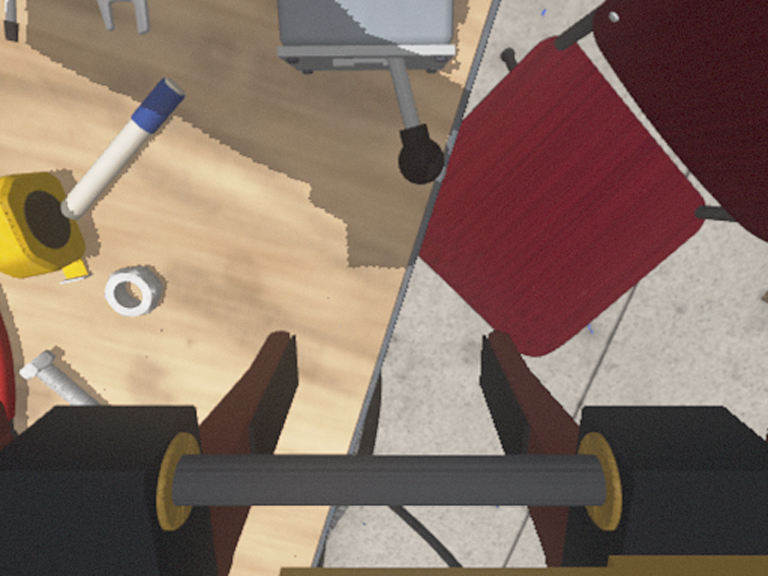

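View pics/s37.png

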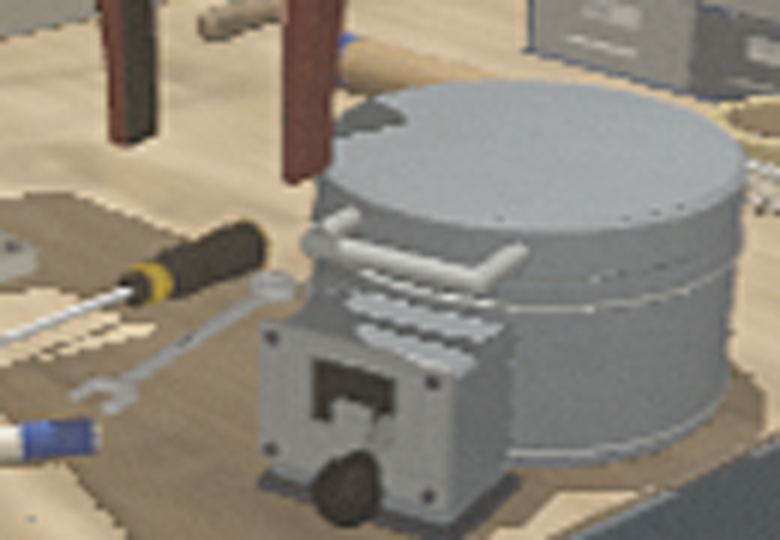

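View pics/t37.png

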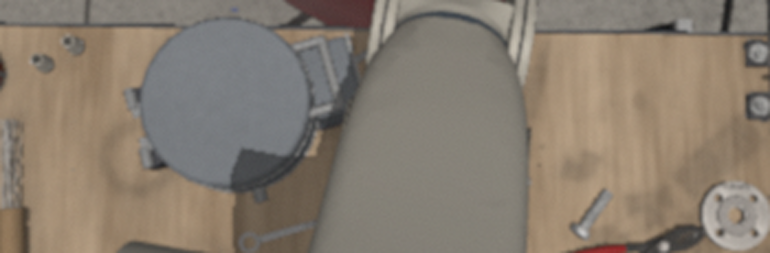

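Run:
```python
from h import *
s=get('scene')
for z in (47,52,57,62): print(z,(proj(s,(489.4,-2,z))-[220,130])*6)
s0=dict(np.load('/tmp/scene0.npz'))
for z in (47,52,57): print('near at start',z,(proj(s0,(428.1,-21,z))-[170,150])*4)
save(s,'s38.png',(255,180,310,225),12)
plan([])
```

```text
47 [346.20865106 505.97894767]
52 [346.43358232 495.47598123]
57 [346.65961987 484.92135708]
62 [346.88677191 474.31469316]
near at start 47 [345.44186612 231.01152934]
near at start 52 [345.38447412 224.19049394]
near at start 57 [345.32680967 217.3370782 ]
now 56.225 [485.9 -64.3 213.4] yheading 16.8 q [-0.16  0.23  1.94  0.    0.96 -0.45] tilt 0.49 F [ 0.4 -0.4 -0. ] w 67.3
```

View pics/s38.png

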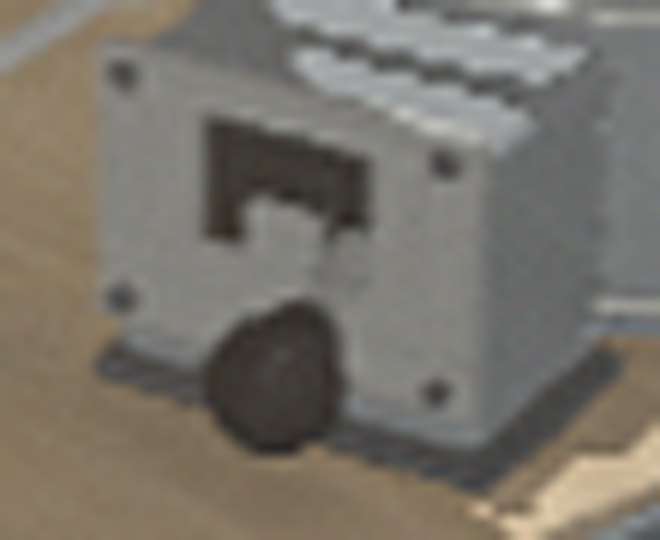

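Run:
```python
from h import *
print(ctrl.close_job(), obs()['t'])
```

```text
the job is handed in; nothing more can be done
the job is handed in; nothing more can be done
```

The whole job is done and handed in at about 56 s of the 208 s allowed.

**What I did:**
- I put tee_1, tee_2 and elbow_4 into the basket. No other fitting was in any view, so I took elbow_5 as absent.
- I set the cover on the basket. Its spigot went in without touching, and I felt the flange meet the rim at the expected height.
- I lowered the guard lid by its bar along its arc, with up to about 15 N on the wrist.
- I then lifted the drive lever about 33 mm, took it across and lowered it into the far notch.

**Last checks:**
- **Cover:** it looked level and centred in the wrist and scene pictures taken just before the lid was lowered.
- **Lid:** a push on the closed bar met a firm stop at 121 mm, where the bar's top should be with the lid fully shut. That push reached about 26 N at the wrist.
- **Lever:** the knob stands at the same height in the scene picture as it did in the near notch (about 54 mm by my measurement, 52 mm by the data). The rod shows in the far notch.
- **Arm:** it was clear of everything and read no force.

**Disagreements:**
- My first dryer yaw of 16.1° was about 2° too small by the lever knob's position. I took the lever from a close-up instead.
- The camera readings of one point differed by up to 8 mm, so I used close views for the grasps.
- As I pressed the lid home, the gripper went about 3 mm below where shut should be. I took that as the bar slipping in the jaws.

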